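# Load the spray etcher and seal its hatch

## Task

Load the etcher: pick up the plate holder by its wooden bar and lay it flat on the sloping bed inside the open etcher, copper side up, and let go. Then swing the hatch shut without slamming it and turn its T-handle clockwise, about a quarter turn, fully home, so that the hatch is drawn down tight on its gasket. Leave the ink tin, the roller and the white pot where they are.

Things in the scene. Friction and masses are not known exactly. Their poses are not given: they have to be found in the camera images.
- holder: Plate holder, loose, 0.25 to 0.5 kg: flat black board 130 x 100 x 10 mm carrying a copper plate, with a plain wooden bar along the middle of its length as grip (100 mm long, 16 mm wide, its top 36 mm and its foot 10 mm above the underside). Origin at the centre of the underside, x along the bar and the long side, z up out of the copper side.
- chamber: The etcher's open grey tray on a fixed foot, sloping 30 degrees down to the robot. Origin at the centre of the bed (inner floor); x up the slope, y left across it, z square out of the bed. Inner space 210 (x) by 190 mm (y), walls 15 mm thick, rising 64 mm above the bed. The holder fits either way and may rest against a wall. The latch's keeper sits inside the right (-y) wall, 17 mm proud.
- hatch (a joint): Hatch angle in rad about its hinge, which runs along chamber x at the left rim (y = +110, z = +72 mm of the chamber). 0 = drawn tight, parallel to the bed; about 0.03 = shut on the loose gasket, not latched; 1.57 = square to the bed. Starts at 1.45 to 1.7. Hinge friction (0.5 Nm) holds it where left: push it all the way down (3 to 5 N near the free edge, a few N more on the gasket).
- hatch_hinge (a point): Point on the hinge line, at its middle. Axes of the hatch, turning with it: x along the hinge up the slope, -y from the hinge to the free edge, z square out of the outer face. The hatch is an aluminium plate 240 (x) x 225 (y) x 12 mm with a window; inner face at z = 0, outer face at z = 12 mm.
- hatch_edge (a point): Middle of the free edge of the hatch, on its outer face: y = -225 mm, z = 12 mm from the hinge point. Hatch axes.
- latch (a joint): T-handle angle in rad: 0 = released, bar along hatch x; grows clockwise seen from outside, to a stop at 1.5, bar across the slope. Starts at 0 to 0.45. Up to about 0.6 it turns freely; from there to 1.2 its cam rides under the keeper and draws the hatch in (up to about 0.4 Nm); beyond 1.2 it stays. The hatch must lie shut on its gasket before the handle is turned past 0.6.
- t_bar (a point): Centre of the T-handle's black bar, 90 mm long, 16 wide, 18 deep, on a steel stem square to the hatch, 160 mm from the hinge and midway along it. It lies 33 mm above the hatch's outer face (gap under the bar 24 mm). Axes: x along the bar, z along the stem outwards. With the hatch shut the stem leans 30 degrees towards the robot: grip across the bar, tool in line with the stem.
- ink_tin: Bystander: round ink tin, 84 mm across, 60 mm high. Origin at the centre of the underside.
- brayer: Bystander: hand roller, black roll 120 mm wide, 50 mm across, wooden handle 110 mm. Origin on the table under the roll, handle towards -x.
- brush_pot: Bystander: empty white ceramic pot, 80 mm across, 100 mm high. Origin at the centre of the underside.

How it is judged (in metres and radians):
On the way, in this order (a step that is already met when the one before it is completed fails the run):
1. the plate holder lies flat on the bed, released, with the hatch still open (z of holder in the frame of chamber between -0.008 and 0.008 m and angle between the z axis of holder and the z axis of chamber, either way round below 0.1 rad and distance between holder and chamber below 0.065 m and contact force between holder and the fingers below 0.1 N and value of joint hatch above 0.5 rad), for 0.2 s.
2. the hatch is swung shut onto its gasket with the latch not yet turned (value of joint hatch below 0.05 rad and value of joint latch below 0.7 rad), for 0.1 s.
3. the T-handle is turned home and the hatch drawn tight (value of joint latch above 1.25 rad and value of joint hatch below 0.012 rad), for 0.2 s.
At the end, for the whole second after the job is handed in: The latch stands at 1.25 rad or more and the hatch within 0.012 rad of fully tight; the holder lies at rest on the bed inside, copper side up, its underside within 8 mm of the bed, within 0.1 rad of parallel to it, its centre within 65 mm of the bed's centre (all of step 3 and z of holder in the frame of chamber between -0.008 and 0.008 m and angle between the z axis of holder and the z axis of chamber, either way round below 0.1 rad and angle between holder's own z axis and vertical below 1.2 rad and distance between holder and chamber below 0.065 m and linear speed of holder below 0.02 m/s); the robot touches nothing.
It fails at once if the hatch is slammed (closing faster than 4 rad/s) (velocity of joint hatch below -4 rad/s).
It fails at once if a bystander is moved by more than 40 mm (distance of any of ink_tin, brayer, brush_pot from where it was at the start of the episode above 0.04 m).
It also fails if it takes over 72 s, if anything falls off the work surface, if the arm or the gripper's body presses on something with over 40 N, if the wrist force passes 120 N, or if a joint passes its speed limit or range.

## Robot

A 7-joint arm with a two-finger parallel gripper is mounted at the origin on the work surface. World frame = base frame: x ahead of the robot, y to its left, z up, the work surface at z = 0. Lengths are in mm, angles in rad, forces in N, time in s.
With the tool pointing down it reaches from about 400 to 875 mm from the base axis. Payload 4.4 kg.
Tool frame: the origin (TCP) lies at the very end of the fingers, on their centre line; the grasp point (between the pads) lies 19 mm behind it; y points along the fingers, x is the direction in which the jaws open and shut, and the axes are right-handed (so a half turn about y gives the same grasp; the last joint's range is limited). The gripper opens to 85 mm and grips with 20 to 120 N. Pads are 22 mm wide; open, the fingers measure 114 mm over their backs; the gripper's body (76 mm by 85 mm) begins 54 mm behind the grasp point. The pads swing forward as they close: fully open they stand 13 mm farther back than shut.
Start: joints at [1.174, 0.628, 0.038, 1.517, -0.027, 0.996, -0.02], TCP at [211.148, -614.764, 231.313] pointing down, gripper open.
Joint ranges: [-3.06, 3.06], [-0.37, 2.12], [-1.25, 1.32], [0.18, 2.47], [-1.1, 4.24], [0.23, 1.98], [-2.94, 2.94]. Speed limits (rad/s): [2.57, 2.57, 3.14, 3.14, 3.14, 3.14, 3.14].

## Interface

Orientations are given as [roll, pitch, yaw] about the fixed x, y, z axes, in that order (R = Rz(yaw) Ry(pitch) Rx(roll)).
In Python, from cell import readout, eyes, finish_job gives the robot as it stands. The module is installed in compiled form; this text tells all that it offers.
- The arm moves only by the tool apply_moves, never from a script. Its argument "commands" is a list that holds one entry, the list of rows, each a list of 6 numbers: the shift along the tool's x, y, z in units of 0.04 m (1.0 is 0.04 m), then the turn, a rotation vector about the tool's x, y, z in units of 5 degrees (1.0 is 5 degrees). A call has 1 to 8 rows; each row shifts and turns the pose as measured when the row begins, along the tool's axes as they then stand; what a row does not reach is not made up. A row lasts 1/12 s, in which the tool goes at most 41.7 mm and 7.16 degrees, less where a joint would pass 70% of its speed; a pose out of reach is approached as far as the arm can. A call with a number of a shift or a turn outside -1 to 1 is refused whole. A call with a gripper value outside its range is refused whole. "claw" is the finger opening in mm, from 0 to 85.4, set as the call begins (left out, the last holds). The fingers move at their own pace and stop on an object; the grip force is fixed at half the most. Time passes only in rows, so rows that do not move let the fingers close. It gives the time, the measured TCP pose, the force and the opening at its end, in the units of the state.
- readout.read_state(): the state, without advancing time (a new reading comes with each control period).
- eyes.get_image(name): name is "scene" or "top"; returns a dict with "image" (480x640x3 uint8, red, green, blue), "mtx" (3x3 intrinsics, pixels), "k1" (the pictures are not rectified: a ray, as slopes to the right and down, at radius r is drawn at 1 + k1 r^2 times it, then the intrinsics apply), "rvec" (rotation vector, rad) and "tvec" (3), from world to camera coordinates, as OpenCV has them. Camera axes: x right, y down, z forward; pixel columns grow to the right and rows downward; lengths in mm; the calibration is good to about 2 mm. A picture is of the moment at which its call begins. There is no depth.
- finish_job(): hands the job in, once; it reports no verdict.
The state is a dict: "clock": time; "qpos": joint angles; "qd": joint speeds; "tau": joint torques, N m; "eef_pos": TCP position; "tool_rot": TCP orientation; "force": force on the tool from outside, world axes, zero at the start; "torque": the same for the moment, N m; "width": finger opening in mm.
Only numpy, scipy, OpenCV 4.12 (cv2) and the standard library are available. Lean on these libraries where they do the work, as an engineer would, in place of code of your own. Each camera call takes 0.05 s, during which the arm holds its last target. There are 200 camera calls.

## Working session

There is one attempt and no reset: what is moved stays moved. The work goes in short steps, Python scripts to look and compute and a tool call to move; the robot and the scene stay as the last step left them, time stands still between calls to the robot, and variables do not carry over. Pictures are saved under pics/ and viewed, about 8 in all and at most 12, crops included, and the job is handed in when it is done.

Besides the shell and the picture viewer there is one more tool, called after "Emit:" as name(argument=value, ...), one argument or row to a line, values as JSON. apply_moves: Moves the arm, as the interface text tells. Shifts and turns lie within -1 to 1; 1 stands for 0.04 m of shift or 5 degrees of turn. Its arguments: {"type":"object","properties":{"commands":{"type":"array"},"claw":{"type":"number"}},"required":["commands"]}

```bash
mkdir -p pics; python3 - <<'E'
from cell import readout, eyes
import cv2,numpy as np
print(readout.read_state())
for n in("scene","top"):
    d=eyes.get_image(n); cv2.imwrite(f"pics/{n}0.png",d["image"][:,:,::-1]); np.savez(f"pics/{n}0.npz",**d)
    print(n,d["mtx"],d["k1"],d["rvec"],d["tvec"])
    R=cv2.Rodrigues(np.array(d["rvec"],float))[0];print(-R.T@np.array(d["tvec"]).ravel())
E
```

```text
{'clock': 0.0, 'qpos': array([ 1.17423353,  0.62932122,  0.03845544,  1.51836283, -0.02703581,
        0.99628182, -0.020006  ]), 'qd': array([ 3.05529159e-04,  6.22866771e-04, -4.95559967e-04,  2.22975789e-04,
        1.88754189e-03, -7.15808131e-05, -7.17765472e-04]), 'tau': array([-5.64154307e-04, -5.63392532e+01,  1.22614145e+00, -1.93446708e+01,
        1.10221416e-02,  1.05911450e-02, -3.52813356e-05]), 'eef_pos': array([ 210.92774334, -614.17546582,  230.40711021]), 'tool_rot': array([-1.57079725,  0.00185519, -1.2400698 ]), 'force': array([0.46127083, 0.7941005 , 0.23521964]), 'torque': array([-0.01765683, -0.01687067, -0.02845185]), 'width': 85.72087288692317}
scene [[600.7420137    0.         317.26713925]
 [  0.         600.7420137  242.90018294]
 [  0.           0.           1.        ]] -0.208251896126131 [ 2.27967867  1.35012467 -0.36764014] [-363.35841378 -362.94080745 1613.84186275]
[1172.62124846 -237.65613955 1198.63250896]
top [[536.84775305   0.         320.19613419]
 [  0.         536.84775305 247.92957213]
 [  0.           0.           1.        ]] -0.11763590158216719 [ 2.12631763 -2.10737502  0.21426681] [  48.78838404  604.59016522 1364.95999414]
[ 320.72686399   55.24738658 1457.7747991 ]
```

View pics/scene0.png

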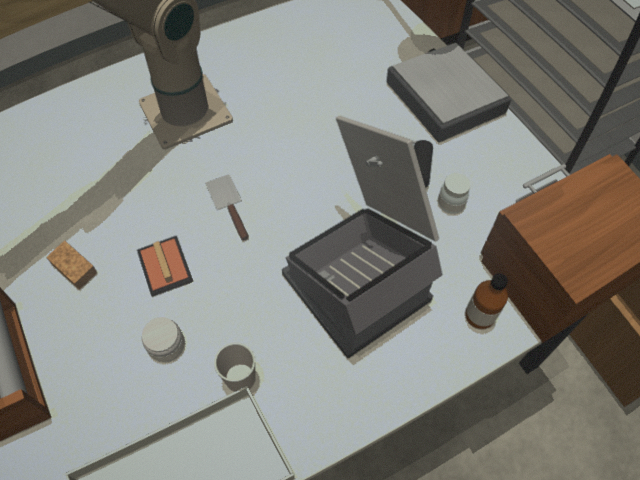

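View pics/top0.png

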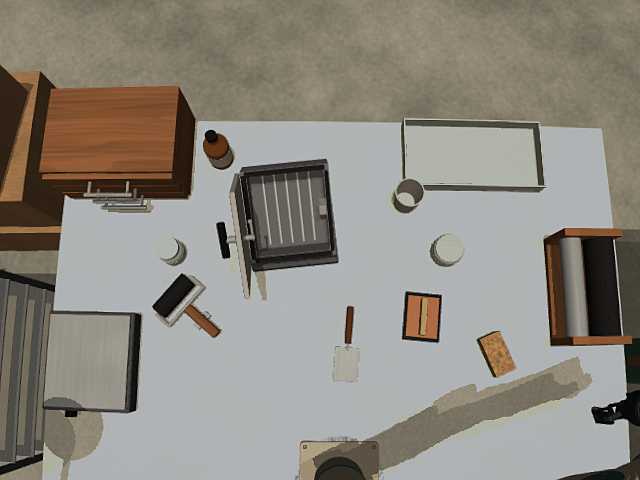

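The scene view shows the holder at about (165,265), tin (162,340), pot (236,367), the tray at (365,260) and the hatch standing open behind it. The top view shows the holder at (422,317), the tray at (290,212), the T-handle at (225,240), the roller at (185,297), the tin at (447,250) and the pot at (408,195).

```bash
cat > h.py <<'E'
import numpy as np, cv2
from scipy.spatial.transform import Rotation as Ro
def load(f): return dict(np.load(f))
def ray(d,px):
    px=np.atleast_2d(np.array(px,float)); K=d["mtx"]; k=np.array([float(d["k1"]),0,0,0,0])
    n=cv2.undistortPoints(px.reshape(-1,1,2),K,k).reshape(-1,2)
    R=cv2.Rodrigues(d["rvec"].astype(float))[0]; c=-R.T@d["tvec"].ravel()
    v=np.c_[n,np.ones(len(n))]@R; return c,v/np.linalg.norm(v,axis=1,keepdims=True)
def onz(d,px,z):
    c,v=ray(d,px); return c+v*((z-c[2])/v[:,2])[:,None]
def tri(a,pa,b,pb):
    ca,va=ray(a,pa); cb,vb=ray(b,pb); out=[]
    for x,y in zip(va,vb):
        s,t=np.linalg.lstsq(np.c_[x,-y],cb-ca,rcond=None)[0]
        p,q=ca+s*x,cb+t*y; out.append(np.r_[(p+q)/2,np.linalg.norm(p-q)])
    return np.array(out)
def proj(d,P):
    return cv2.projectPoints(np.atleast_2d(np.array(P,float)),d["rvec"].astype(float),d["tvec"].astype(float),d["mtx"],np.array([float(d["k1"]),0,0,0,0]))[0].reshape(-1,2)
def toolR(s): return Ro.from_euler("xyz",s["tool_rot"])
E
python3 - <<'E'
from h import *
S,T=load("pics/scene0.npz"),load("pics/top0.npz")
def crop(d,x,y,w,h,k): return cv2.resize(d["image"][y:y+h,x:x+w,::-1],None,fx=k,fy=k,interpolation=cv2.INTER_CUBIC)
a=crop(T,215,150,130,150,4)[:, :]; a=crop(T,215,150,133,155,3); b=crop(S,280,195,165,165,2.4)
c=np.zeros((600,800,3),np.uint8); c[:465,:399]=a; c[:396,400:796]=b
c[470:590,0:160]=crop(T,390,285,80,60,2); cv2.imwrite("pics/m1.png",c)
# holder masks
for n,d,(x,y,w,h) in(("S",S,(120,225,90,80)),("T",T,(390,280,65,70))):
    im=d["image"][y:y+h,x:x+w].astype(np.uint8); hsv=cv2.cvtColor(im,cv2.COLOR_RGB2HSV)
    dark=(hsv[...,2]<160)|(hsv[...,1]>70); m=dark.astype(np.uint8)
    cs,_=cv2.findContours(m,cv2.RETR_EXTERNAL,cv2.CHAIN_APPROX_NONE); q=max(cs,key=cv2.contourArea)
    r=cv2.minAreaRect(q); ap=cv2.approxPolyDP(q,4,True).reshape(-1,2)+[x,y]
    print(n,cv2.contourArea(q),ap.tolist(), onz(d,ap,10).round(1).tolist())
    for vx,vy in((x+w//2,y+h//2),): pass
    print(hsv[h//2-12:h//2+12:4,w//2-14:w//2+14:3].tolist()[3])
    wood=((hsv[...,0]>11)&(hsv[...,1]>60)&(hsv[...,2]>120)).astype(np.uint8)
    cs,_=cv2.findContours(wood,cv2.RETR_EXTERNAL,cv2.CHAIN_APPROX_NONE); q=max(cs,key=cv2.contourArea)
    r=cv2.minAreaRect(q); bp=cv2.boxPoints(r)+[x,y]; print("wood",cv2.contourArea(q),bp.round(1).tolist(),onz(d,bp,36).round(1).tolist())
E
```

```text
S 2172.0 [[176, 235], [136, 250], [152, 297], [193, 281]] [[372.2, -169.1, 10.0], [364.6, -268.6, 10.0], [497.1, -278.3, 10.0], [504.1, -180.6, 10.0]]
[[9, 130, 172], [9, 134, 175], [9, 142, 172], [16, 111, 165], [18, 107, 172], [19, 100, 168], [9, 134, 164], [10, 135, 172], [9, 137, 173], [9, 137, 171]]
wood 216.0 [[152.4, 243.2], [159.0, 241.0], [170.5, 275.5], [163.9, 277.7]] [[383.7, -227.5, 36.0], [385.6, -211.7, 36.0], [482.0, -221.1, 36.0], [480.1, -236.4, 36.0]]
T 1787.0 [[405, 291], [401, 338], [438, 342], [441, 294]] [[497.0, -177.4, 10.0], [370.3, -164.4, 10.0], [359.8, -264.2, 10.0], [489.3, -276.1, 10.0]]
[[12, 154, 180], [12, 152, 173], [11, 152, 173], [11, 155, 174], [14, 147, 45], [17, 126, 176], [18, 125, 180], [11, 158, 173], [11, 154, 172], [11, 155, 173]]
wood 176.0 [[419.7, 334.7], [422.0, 296.9], [427.9, 297.2], [425.6, 335.1]] [[378.0, -210.2, 36.0], [478.4, -218.6, 36.0], [477.5, -234.4, 36.0], [377.1, -225.7, 36.0]]
```

View pics/m1.png

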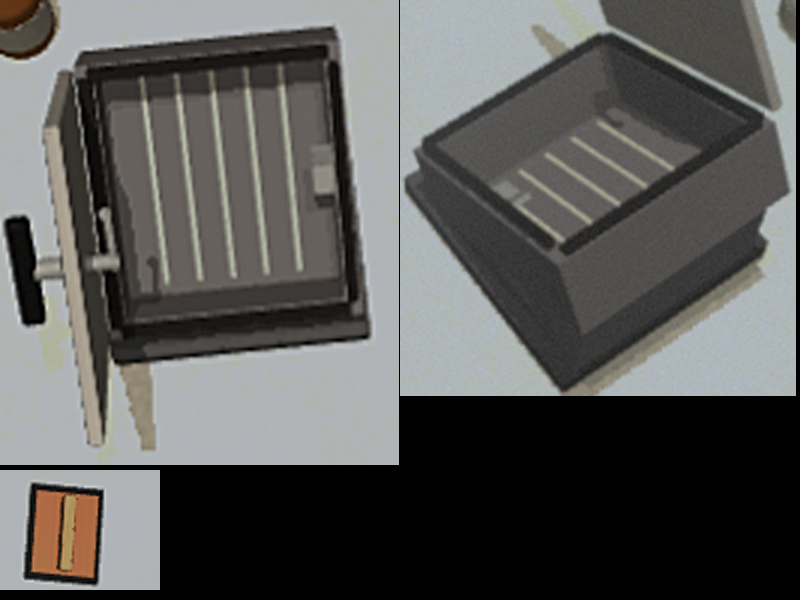

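Left panel: tray rim corners at crop (84,68), (333,46), (352,302), (110,335). The hatch's free edge runs (48,128)–(97,443) and the T-bar (8,218)–(35,322). Right panel: rim corners at (762,118), (562,250), (425,146), (605,35).

```bash
python3 - <<'E'
from h import *
S,T=load("pics/scene0.npz"),load("pics/top0.npz")
t=np.array([[84,68],[333,46],[352,302],[110,335]])/3+[215,150]
s=(np.array([[762,118],[562,250],[425,146],[605,35]])-[400,0])/2.4+[280,195]
P=tri(T,t,S,s); print("rim f+y,f-y,n-y,n+y\n",P.round(1)); p=P[:,:3]
print("sides",[np.linalg.norm(p[i]-p[(i+1)%4]).round(1) for i in range(4)])
x=(p[0]+p[1]-p[2]-p[3]); y=(p[0]+p[3]-p[1]-p[2]); x/=np.linalg.norm(x);y/=np.linalg.norm(y)
print("x",x,"slope",np.degrees(np.arcsin(x[2])),"y",y,"xy",x@y,"yaw",np.degrees(np.arctan2(x[1],x[0])),np.degrees(np.arctan2(-y[0],y[1])))
z=np.cross(x,y); print("z",z,"c",p.mean(0),"bed",p.mean(0)-68*z)
H=tri(T,[[247.3,297.7],[231,192.7]],S,[[337,118],[412,138]]);print("free edge n,f",H.round(1))
# holder bar by two views
b=tri(T,[[420.9,334.9],[424.95,297.05]],S,[[155.7,242.1],[167.2,276.6]]);print("bar ends",b.round(1))
E
```

```text
rim f+y,f-y,n-y,n+y
 [[7.615e+02 2.458e+02 2.071e+02 3.000e-01]
 [7.835e+02 4.350e+01 2.048e+02 3.700e+00]
 [5.917e+02 2.300e+01 8.800e+01 8.000e-01]
 [5.616e+02 2.313e+02 7.810e+01 3.500e+00]]
sides [np.float64(203.5), np.float64(225.5), np.float64(210.7), np.float64(238.3)]
x [0.84459647 0.07563902 0.53003352] slope 32.00771978762986 y [-0.12604707  0.99185333 -0.01841484] xy -0.0411965811931847 yaw 5.11755125381674 7.242461582225743
z [-0.52710839 -0.05125607  0.8472499 ] c [674.59992884 135.90610279 144.49785482] bed [710.44329963 139.39151548  86.88486141]
free edge n,f [[4.464e+02 2.141e+02 2.779e+02 3.000e-01]
 [6.492e+02 2.407e+02 4.059e+02 5.200e+00]]
bar ends [[ 377.6 -217.5   24.4    4. ]
 [ 478.3 -228.1   31.     1.2]]
```

```bash
cat >> h.py <<'E'
YC=np.radians(7.); SL=np.radians(30.)
xc=np.array([np.cos(SL)*np.cos(YC),np.cos(SL)*np.sin(YC),np.sin(SL)]); yc=np.array([-np.sin(YC),np.cos(YC),0]); zc=np.cross(xc,yc)
bed=np.array([708.3,140.0,85.6]); RC=np.c_[-yc,-zc,xc]   # tool square to bed, tool z up the slope
def Rdown(deg): a=np.radians(deg); return np.c_[[np.sin(a),-np.cos(a),0],[0,0,-1],[np.cos(a),np.sin(a),0]]  # tool z at yaw deg
def ch(x,y,z): return bed+x*xc+y*yc+z*zc
def plan(wps,s=None):
    """wps: list of (pos,R,n rows); prints rows for apply_moves"""
    from cell import readout
    s=s or readout.read_state(); p=np.array(s["eef_pos"]); R=toolR(s)
    for q,Q,n in wps:
        Q=Ro.from_matrix(Q); q=np.array(q,float)
        for k in range(n,0,-1):
            d=(R.inv().apply(q-p)/k/40).round(2); w=((R.inv()*Q).as_rotvec(degrees=True)/k/5).round(2)
            flag="" if max(abs(np.r_[d,w]))<=1 else "  <<<"
            print((np.r_[d,w]+0.).tolist(),flag)
            p=p+R.apply(d*40); R=R*Ro.from_rotvec(w*5,degrees=True)
        print("  ->",p.round(1),R.as_euler("xyz").round(3))
E
python3 -c "
from h import *
plan([((431,-222,130),Rdown(-5),14)])"
```

```text
[-0.53, 0.18, 0.6, 0.0, 0.34, 0.0] 
[-0.55, 0.18, 0.58, 0.0, 0.34, 0.0] 
[-0.57, 0.18, 0.57, 0.0, 0.34, 0.0] 
[-0.59, 0.18, 0.55, 0.0, 0.34, 0.0] 
[-0.6, 0.18, 0.53, 0.0, 0.34, 0.0] 
[-0.62, 0.18, 0.51, 0.0, 0.34, 0.0] 
[-0.63, 0.18, 0.5, 0.0, 0.34, 0.0] 
[-0.65, 0.18, 0.48, 0.0, 0.34, 0.0] 
[-0.66, 0.18, 0.46, 0.0, 0.35, 0.0] 
[-0.67, 0.18, 0.43, 0.0, 0.34, 0.0] 
[-0.69, 0.18, 0.42, 0.0, 0.35, 0.0] 
[-0.7, 0.18, 0.39, 0.0, 0.34, -0.01] 
[-0.71, 0.18, 0.37, 0.0, 0.35, 0.0] 
[-0.72, 0.18, 0.35, 0.01, 0.34, -0.01] 
  -> [ 430.8 -222.   130.1] [-1.571 -0.    -1.658]
```

Emit:
apply_moves(
  commands=[
    [[-0.54,0.18,0.6,0,0.34,0],[-0.55,0.18,0.58,0,0.34,0],[-0.57,0.18,0.57,0,0.34,0],[-0.59,0.18,0.55,0,0.34,0],[-0.6,0.18,0.53,0,0.34,0],[-0.62,0.18,0.51,0,0.34,0],[-0.63,0.18,0.5,0,0.34,0],[-0.65,0.18,0.48,0,0.34,0]],
  ],
  claw=60,
)

```text
clock: 0.77
eef_pos: [334.8, -390.0, 167.7]
tool_rot: [-1.576, -0.004, -1.505]
force: [1.3, 0.2, -0.8]
width: 59.8
```

Emit:
apply_moves(
  commands=[
    [[-0.66,0.18,0.46,0,0.35,0],[-0.67,0.18,0.43,0,0.34,0],[-0.69,0.18,0.42,0,0.35,0],[-0.7,0.18,0.39,0,0.34,0],[-0.71,0.18,0.37,0,0.35,0],[-0.72,0.18,0.35,0,0.34,0]],
  ],
)

```text
clock: 1.27
eef_pos: [436.3, -216.1, 120.4]
tool_rot: [-1.578, -0.004, -1.697]
force: [0.9, -0.9, -0.2]
width: 60.1
```

```bash
python3 -c "
from h import *
plan([((431,-222,60),Rdown(-5),4),((431,-222,16),Rdown(-5),4)])"
```

```text
[0.04, 0.38, -0.03, 0.02, -0.11, 0.01] 
[0.04, 0.38, -0.03, 0.02, -0.11, 0.01] 
[0.04, 0.38, -0.02, 0.02, -0.11, 0.01] 
[0.04, 0.37, -0.03, 0.02, -0.11, 0.01] 
  -> [ 430.9 -222.1   60. ] [-1.571 -0.    -1.658]
[0.0, 0.28, 0.0, 0.0, 0.0, 0.0] 
[0.0, 0.27, 0.0, 0.0, 0.0, 0.0] 
[0.0, 0.28, 0.0, 0.0, 0.0, 0.0] 
[0.0, 0.27, 0.0, 0.0, 0.0, 0.0] 
  -> [ 430.9 -222.1   16. ] [-1.571 -0.    -1.658]
```

Emit:
apply_moves(
  commands=[
    [[0.04,0.38,-0.03,0.02,-0.11,0],[0.04,0.38,-0.03,0.02,-0.11,0],[0.04,0.38,-0.02,0.02,-0.11,0],[0.04,0.37,-0.03,0.02,-0.11,0],[0,0,0,0,0,0]],
  ],
)

```text
clock: 1.68
eef_pos: [437.5, -208.6, 55.7]
tool_rot: [-1.57, 0.002, -1.635]
force: [-0.9, 0.8, 0.4]
width: 59.7
```

```bash
python3 - <<'E'
from h import *
from cell import eyes
plan([((431,-222,16),Rdown(-5),5)])
o=[]
for n,(x,y,w,h) in(("scene",(100,180,133,200)),("top",(370,250,133,150))):
    d=eyes.get_image(n); c=d["image"][y:y+h,x:x+w,::-1]; o.append(cv2.resize(c,(399,h*3)))
m=np.zeros((600,798,3),np.uint8); m[:,:399]=o[0]; m[:450,399:]=o[1]; cv2.imwrite("pics/g1.png",m)
E
```

```text
[0.07, 0.2, -0.03, 0.0, 0.05, -0.01] 
[0.07, 0.2, -0.03, 0.0, 0.05, 0.0] 
[0.07, 0.2, -0.03, 0.0, 0.05, -0.01] 
[0.07, 0.2, -0.02, 0.0, 0.06, 0.0] 
[0.07, 0.19, -0.03, -0.01, 0.05, -0.01] 
  -> [ 430.9 -222.1   16.1] [-1.571 -0.    -1.658]
```

View pics/g1.png

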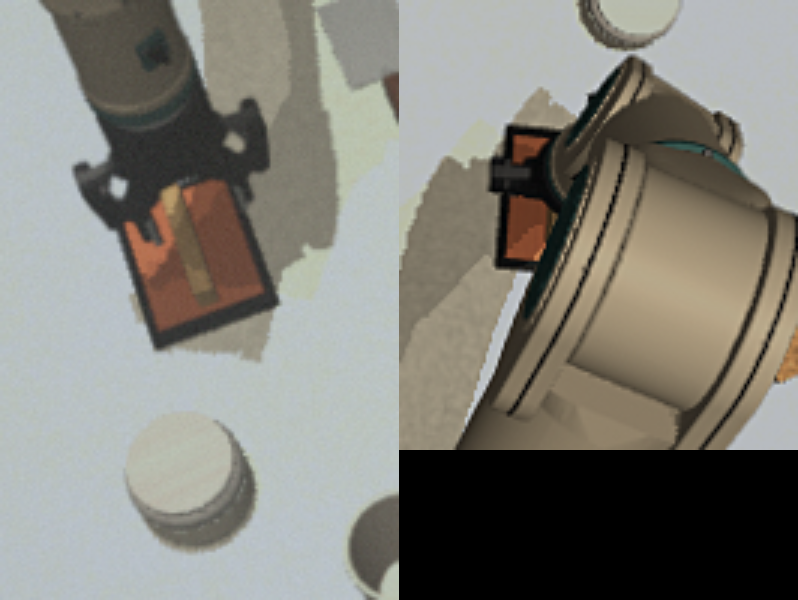

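The fingers straddle the bar: in the left panel they sit at about (150,235) and (235,185), with the bar between them at (185,235). I'll descend slowly.

Emit:
apply_moves(
  commands=[
    [[0.1,0.15,-0.04,0,0.06,0],[0.1,0.18,-0.04,0,0.06,0],[0.08,0.18,-0.04,0,0.05,0],[0.06,0.18,-0.02,0,0.05,0],[0,0.15,0,0,0,0],[0,0,0,0,0,0]],
  ],
)

```text
clock: 2.28
eef_pos: [433.7, -226.3, 23.8]
tool_rot: [-1.561, -0.002, -1.661]
force: [0.6, 0.2, 0.2]
width: 59.8
```

```bash
python3 -c "
from h import *
plan([((431,-222,15),Rdown(-5),2)])"
```

```text
[-0.05, 0.11, -0.04, -0.05, -0.01, 0.01] 
[-0.05, 0.11, -0.04, -0.06, -0.02, 0.01] 
  -> [ 430.9 -222.1   15. ] [-1.571 -0.    -1.658]
```

Emit:
apply_moves(
  commands=[
    [[-0.05,0.11,-0.04,-0.05,0,0],[-0.05,0.11,-0.04,-0.05,0,0],[0,0,0,0,0,0]],
  ],
)

```text
clock: 2.53
eef_pos: [430.4, -221.8, 13.8]
tool_rot: [-1.571, -0.001, -1.661]
force: [-0.1, 0.4, -0.6]
width: 59.9
```

Emit:
apply_moves(
  commands=[
    [[0,0,0,0,0,0],[0,0,0,0,0,0],[0,0,0,0,0,0],[0,0,0,0,0,0],[0,0,0,0,0,0],[0,0,0,0,0,0]],
  ],
  claw=0,
)

```text
clock: 3.03
eef_pos: [430.7, -221.4, 14.1]
tool_rot: [-1.571, -0.002, -1.66]
force: [0.3, -0.1, -3.9]
width: 14.8
```

```bash
python3 -c "
from h import *
from cell import readout
print(readout.read_state()['tool_rot'])
# grasp offset keeps TCP ~15 above underside
plan([((440,-215,220),Rdown(-5),8),(ch(0,0,15)+120*zc,RC,16)])
print(ch(0,0,135), ch(0,0,0))"
```

```text
[-1.57108569 -0.00188485 -1.66008747]
[-0.02, -0.64, 0.03, 0.0, 0.0, 0.0] 
[-0.02, -0.64, 0.03, 0.0, 0.0, 0.0] 
[-0.02, -0.64, 0.03, 0.0, 0.0, 0.0] 
[-0.02, -0.65, 0.02, 0.0, 0.0, 0.0] 
[-0.02, -0.64, 0.03, 0.0, -0.01, 0.01] 
[-0.02, -0.65, 0.02, 0.0, 0.0, 0.0] 
[-0.03, -0.64, 0.03, 0.0, -0.01, 0.01] 
[-0.02, -0.65, 0.02, 0.0, 0.0, 0.0] 
  -> [ 439.8 -215.1  220. ] [-1.571 -0.    -1.658]
[-0.57, 0.03, 0.27, 0.37, -0.15, 0.04] 
[-0.56, 0.04, 0.27, 0.37, -0.15, 0.04] 
[-0.56, 0.05, 0.28, 0.37, -0.15, 0.04] 
[-0.56, 0.06, 0.28, 0.37, -0.15, 0.04] 
[-0.55, 0.07, 0.29, 0.38, -0.15, 0.04] 
[-0.55, 0.08, 0.29, 0.37, -0.15, 0.04] 
[-0.54, 0.09, 0.3, 0.38, -0.14, 0.04] 
[-0.54, 0.11, 0.3, 0.37, -0.15, 0.04] 
[-0.54, 0.12, 0.31, 0.38, -0.15, 0.04] 
[-0.53, 0.13, 0.31, 0.37, -0.14, 0.04] 
[-0.53, 0.14, 0.31, 0.38, -0.15, 0.04] 
[-0.52, 0.15, 0.31, 0.37, -0.14, 0.04] 
[-0.52, 0.17, 0.31, 0.38, -0.15, 0.04] 
[-0.51, 0.18, 0.32, 0.37, -0.14, 0.03] 
[-0.51, 0.19, 0.31, 0.38, -0.15, 0.04] 
[-0.5, 0.19, 0.32, 0.37, -0.14, 0.03] 
  -> [641.3 131.7 202.7] [-1.047 -0.    -1.449]
[641.30313476 131.77381932 202.51342951] [708.3 140.   85.6]
```

Emit:
apply_moves(
  commands=[
    [[-0.02,-0.4,0.03,0,0,0],[-0.02,-0.64,0.03,0,0,0],[-0.02,-0.65,0.03,0,0,0],[-0.02,-0.65,0.03,0,0,0],[-0.02,-0.65,0.03,0,0,0],[-0.02,-0.65,0.03,0,0,0],[-0.02,-0.65,0.03,0,0,0],[-0.02,-0.65,0.03,0,0,0]],
  ],
)

```text
clock: 3.7
eef_pos: [434.3, -211.3, 211.9]
tool_rot: [-1.593, 0.007, -1.66]
force: [0.5, 0.6, -4.0]
width: 14.3
```

Emit:
apply_moves(
  commands=[
    [[-0.4,0.03,0.2,0.37,-0.15,0.04],[-0.56,0.04,0.27,0.37,-0.15,0.04],[-0.56,0.05,0.28,0.37,-0.15,0.04],[-0.56,0.06,0.28,0.37,-0.15,0.04],[-0.55,0.07,0.29,0.38,-0.15,0.04],[-0.55,0.08,0.29,0.37,-0.15,0.04],[-0.54,0.09,0.3,0.38,-0.14,0.04],[-0.54,0.1,0.3,0.37,-0.15,0.04]],
  ],
)

```text
clock: 4.37
eef_pos: [532.3, -44.2, 207.3]
tool_rot: [-1.318, 0.019, -1.56]
force: [0.8, 0.4, -4.4]
width: 14.8
```

```bash
python3 -c "
from h import *
plan([(ch(0,0,135),RC,9)])"
```

```text
[-0.48, 0.1, 0.29, 0.34, -0.14, 0.03] 
[-0.48, 0.11, 0.3, 0.34, -0.14, 0.03] 
[-0.48, 0.12, 0.3, 0.34, -0.14, 0.03] 
[-0.47, 0.13, 0.3, 0.34, -0.14, 0.03] 
[-0.47, 0.14, 0.3, 0.35, -0.14, 0.03] 
[-0.47, 0.15, 0.3, 0.34, -0.14, 0.03] 
[-0.46, 0.16, 0.31, 0.35, -0.14, 0.03] 
[-0.46, 0.17, 0.3, 0.34, -0.14, 0.04] 
[-0.45, 0.18, 0.31, 0.35, -0.14, 0.03] 
  -> [641.4 131.8 202.4] [-1.047 -0.    -1.449]
```

Emit:
apply_moves(
  commands=[
    [[-0.48,0.1,0.29,0.34,-0.14,0.03],[-0.48,0.11,0.3,0.34,-0.14,0.03],[-0.48,0.12,0.3,0.34,-0.14,0.03],[-0.47,0.13,0.3,0.34,-0.14,0.03],[-0.47,0.14,0.3,0.35,-0.14,0.03],[-0.47,0.15,0.3,0.34,-0.14,0.03],[-0.4,0.16,0.31,0.35,-0.14,0.03],[-0.3,0.15,0.2,0.3,-0.14,0.03]],
  ],
)

```text
clock: 5.03
eef_pos: [600.0, 88.0, 193.5]
tool_rot: [-1.144, 0.018, -1.467]
force: [-0.5, 1.7, -4.1]
width: 14.8
```

Emit:
apply_moves(
  commands=[
    [[-0.1,0.05,0.1,0.1,0,0],[0,0,0,0,0,0]],
  ],
)

```text
clock: 5.2
eef_pos: [601.5, 97.1, 190.5]
tool_rot: [-1.14, 0.019, -1.461]
force: [1.2, -0.5, -4.0]
width: 15.0
```

```bash
python3 - <<'E'
from h import *
from cell import eyes
plan([(ch(0,0,60),RC,5),(ch(0,0,18),RC,3)])
o=[]
for n,(x,y,w,h) in(("scene",(240,100,200,270)),("top",(200,140,200,200))):
    d=eyes.get_image(n); c=d["image"][y:y+h,x:x+w,::-1]; o.append(cv2.resize(c,None,fx=2,fy=2))
m=np.zeros((600,800,3),np.uint8); m[:540,:400]=o[0]; m[:400,400:]=o[1]; cv2.imwrite("pics/g2.png",m)
E
```

```text
[-0.15, 0.41, 0.26, 0.21, -0.05, -0.03] 
[-0.15, 0.42, 0.25, 0.21, -0.04, -0.02] 
[-0.15, 0.42, 0.24, 0.22, -0.04, -0.03] 
[-0.14, 0.42, 0.23, 0.21, -0.05, -0.02] 
[-0.15, 0.43, 0.23, 0.22, -0.04, -0.03] 
  -> [678.6 136.4 137.6] [-1.047 -0.    -1.449]
[0.0, 0.35, 0.0, 0.0, 0.0, 0.0] 
[0.0, 0.35, 0.0, 0.0, 0.0, 0.0] 
[0.0, 0.35, 0.0, 0.0, 0.0, 0.0] 
  -> [699.4 138.9 101.2] [-1.047 -0.    -1.449]
```

View pics/g2.png

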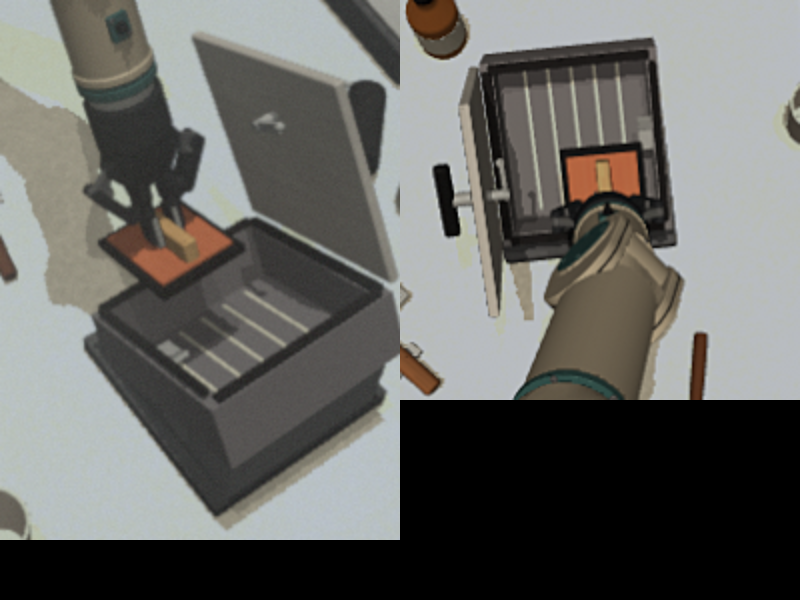

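The holder is held squarely above the near side of the tray (left panel (170,245), right panel (602,175)). Next I centre it over the bed.

```bash
python3 -c "
from h import *
plan([(ch(0,3,100),RC,6)])"
```

```text
[-0.14, 0.18, 0.2, 0.18, -0.04, -0.02] 
[-0.14, 0.18, 0.2, 0.18, -0.04, -0.02] 
[-0.14, 0.18, 0.19, 0.18, -0.04, -0.02] 
[-0.14, 0.19, 0.19, 0.18, -0.04, -0.02] 
[-0.15, 0.19, 0.19, 0.18, -0.04, -0.02] 
[-0.14, 0.2, 0.19, 0.17, -0.04, -0.02] 
  -> [658.5 136.7 172.1] [-1.047 -0.    -1.448]
```

Emit:
apply_moves(
  commands=[
    [[-0.14,0.18,0.2,0.18,-0.04,-0.02],[-0.14,0.18,0.2,0.18,-0.04,-0.02],[-0.14,0.18,0.2,0.18,-0.04,-0.02],[-0.14,0.18,0.2,0.18,-0.04,-0.02],[-0.14,0.19,0.2,0.18,-0.04,-0.02],[-0.14,0.2,0.2,0.18,-0.04,-0.02],[0,0,0,0,0,0]],
  ],
)

```text
clock: 5.88
eef_pos: [672.0, 138.1, 187.8]
tool_rot: [-1.076, -0.003, -1.454]
force: [-0.3, 0.9, -3.7]
width: 14.7
```

```bash
python3 -c "
from h import *
plan([(ch(0,3,50),RC,4),(ch(0,3,22),RC,3)])"
```

```text
[0.0, 0.36, -0.11, 0.08, -0.01, 0.01] 
[-0.01, 0.36, -0.12, 0.08, -0.01, 0.01] 
[0.0, 0.35, -0.12, 0.09, -0.01, 0.02] 
[0.0, 0.35, -0.12, 0.08, 0.0, 0.01] 
  -> [682.9 139.7 129. ] [-1.047 -0.    -1.449]
[0.0, 0.23, 0.0, 0.0, 0.0, 0.0] 
[0.0, 0.24, 0.0, 0.0, 0.0, 0.0] 
[0.0, 0.23, 0.0, 0.0, 0.0, 0.0] 
  -> [696.8 141.4 104.7] [-1.047 -0.    -1.449]
```

Emit:
apply_moves(
  commands=[
    [[0,0.36,-0.11,0.08,0,0.01],[0,0.36,-0.12,0.08,0,0.01],[0,0.35,-0.12,0.08,0,0.01],[0,0.3,-0.12,0.08,0,0.01],[0,0,0,0,0,0]],
  ],
)

```text
clock: 6.3
eef_pos: [697.5, 144.2, 147.9]
tool_rot: [-1.102, -0.005, -1.454]
force: [0.3, 1.1, -4.1]
width: 14.9
```

```bash
python3 -c "
from h import *
plan([(ch(0,3,22),RC,4),(ch(0,3,12),RC,3)])"
```

```text
[0.01, 0.24, -0.13, 0.16, -0.01, 0.02] 
[0.02, 0.24, -0.13, 0.16, -0.01, 0.02] 
[0.01, 0.23, -0.13, 0.16, -0.01, 0.02] 
[0.02, 0.24, -0.14, 0.15, 0.0, 0.02] 
  -> [697.  141.6 104.4] [-1.047  0.    -1.449]
[0.0, 0.08, 0.0, 0.0, 0.0, 0.0] 
[0.0, 0.08, 0.0, 0.0, 0.0, 0.0] 
[0.0, 0.09, 0.0, 0.0, 0.0, 0.0] 
  -> [701.9 142.2  95.7] [-1.047  0.    -1.449]
```

Emit:
apply_moves(
  commands=[
    [[0.01,0.2,-0.2,0.25,0,0.02],[0.02,0.2,-0.2,0.25,0,0.02],[0,0.2,-0.2,0.25,0,0],[0,0,0,0.15,0,0],[0,0,0,0,0,0]],
  ],
)

```text
clock: 6.72
eef_pos: [709.3, 146.7, 143.3]
tool_rot: [-1.096, -0.011, -1.46]
force: [-0.1, 0.0, -4.4]
width: 14.7
```

```bash
python3 -c "
from h import *
plan([(ch(0,3,22),RC,3),(ch(0,3,12),RC,3)])"
```

```text
[0.03, 0.24, -0.24, 0.19, -0.02, 0.06] 
[0.03, 0.23, -0.25, 0.18, -0.02, 0.05] 
[0.02, 0.23, -0.25, 0.19, -0.01, 0.06] 
  -> [696.9 141.8 104.6] [-1.047  0.    -1.449]
[0.0, 0.08, 0.0, 0.0, 0.0, 0.0] 
[0.0, 0.09, 0.0, 0.0, 0.0, 0.0] 
[0.0, 0.08, 0.0, 0.0, 0.0, 0.0] 
  -> [701.8 142.4  96. ] [-1.047  0.    -1.449]
```

```bash
python3 -c "
from cell import readout
s=readout.read_state();print(s['qpos'].round(3),s['qd'].round(3),s['tau'].round(1),s['torque'])"
```

```text
[-0.574  0.729  0.46   1.877 -1.099  0.233 -0.713] [ 0.001  0.012 -0.005  0.005  0.002  0.005 -0.   ] [ -0.3 -55.1   8.2 -15.2  -0.4  -1.7  -0. ] [-0.04949337  0.84915758  0.04131782]
```

```bash
python3 - <<'E'
from h import *
import itertools
S=[([1.17423353,0.62932122,0.03845544,1.51836283,-0.02703581,0.99628182,-0.020006],[-1.57079725,0.00185519,-1.2400698]),
([-0.574,0.729,0.46,1.877,-1.099,0.233,-0.713],[-1.096,-.011,-1.460])]
res=[]
for sg in itertools.product([1,-1],repeat=7):
    Ms=[]
    for q,e in S:
        q=np.array(q)*sg; R=Ro.identity()
        for a,v in zip("zyzyzyz",q): R=R*Ro.from_euler(a,v)
        Ms.append(R.inv()*Ro.from_euler("xyz",e))
    res.append(((Ms[0].inv()*Ms[1]).magnitude(),sg,Ms[0].as_matrix().round(2).tolist()))
for r in sorted(res,key=lambda r:r[0])[:4]: print(r)
E
```

```text
(0.0006628087687069981, (-1, 1, -1, 1, -1, 1, -1), [[-1.0, 0.0, 0.0], [0.0, -0.0, 1.0], [0.0, 1.0, 0.0]])
(0.4607361706720995, (1, 1, 1, 1, 1, 1, 1), [[0.79, -0.0, -0.61], [-0.61, 0.0, -0.79], [0.0, 1.0, -0.0]])
(0.6021601734879601, (-1, 1, -1, -1, 1, 1, 1), [[0.99, 0.1, -0.0], [0.0, 0.0, 1.0], [0.1, -0.99, 0.0]])
(0.7186834152116195, (1, 1, 1, -1, -1, 1, -1), [[-0.79, 0.11, 0.61], [-0.61, -0.0, -0.79], [-0.08, -0.99, 0.07]])
```

```bash
python3 - <<'E'
from h import *
from cell import readout
S=[([1.17423353,0.62932122,0.03845544,1.51836283,-0.02703581,0.99628182,-0.020006],[ 210.928,-614.175,230.407])]
s=readout.read_state(); S.append((s["qpos"],s["eef_pos"]))
def cols(q):
    sg=[-1,1]*3+[-1]; R=Ro.identity(); out=[np.eye(3)]
    for a,v in zip("zyzyzyz",np.array(q)*sg): R=R*Ro.from_euler(a,v); out.append(R.as_matrix())
    return out
A=[];b=[]
for q,p in S:
    C=cols(q); A.append(np.c_[C[0][:,2],C[2][:,2],C[4][:,2],C[6][:,2]]); b.append(p)
A=np.vstack(A);b=np.hstack(b)
x,*_=np.linalg.lstsq(A,b,rcond=None);print(x,A@x-b)
E
```

```text
[457.5176593  496.14302356 425.2733822  393.28773553] [24.15050446 10.64142219  3.15218399  0.85457488 -1.0723637  -3.15218399]
```

```bash
cat >> h.py <<'E'
def cols(q):
    sg=[-1,1]*3+[-1]; R=Ro.identity(); out=[np.eye(3)]
    for a,v in zip("zyzyzyz",np.array(q)*sg): R=R*Ro.from_euler(a,v); out.append(R.as_matrix())
    return out
E
python3 - <<'E'
from h import *
from cell import readout
S=[([1.17423353,0.62932122,0.03845544,1.51836283,-0.02703581,0.99628182,-0.020006],[ 210.928,-614.175,230.407])]
s=readout.read_state(); S.append((s["qpos"],s["eef_pos"]))
A=[];b=[]
for q,p in S:
    C=cols(q); A.append(np.c_[284.8*C[0][:,2]+420.8*C[2][:,2]+314.3*C[4][:,2],C[6][:,2],C[1][:,1],C[3][:,1],C[5][:,1]]); b.append(p)
A=np.vstack(A);b=np.hstack(b)
for k in(3,4,5):
    x,*_=np.linalg.lstsq(A[:,:k],b,rcond=None);print(x,(A[:,:k]@x-b).round(2))
E
```

```text
[  1.27418092 344.28576913 -23.44404431] [ 4.51 -0.71  3.4  -1.13 -5.36 -4.66]
[  1.27660301 346.8153436  -15.09442633  -8.34098512] [ 4.88 -1.61  2.16 -1.74 -5.74 -3.6 ]
[  1.27284144 345.89431333 -16.1549331  -10.61070379   4.41563825] [ 5.22  0.47  1.43 -0.07 -6.01 -1.92]
```

```bash
cat >> h.py <<'E'
from scipy.optimize import least_squares
LO=np.array([-3.06,-.37,-1.25,.18,-1.1,.23,-2.94]); HI=np.array([3.06,2.12,1.32,2.47,4.24,1.98,2.94])
Mt=np.array([[-1,0,0],[0,0,1],[0,1,0.]])
def fk(q):
    C=cols(q); k=1.2742
    return k*(284.8*C[0][:,2]+420.8*C[2][:,2]+314.3*C[4][:,2])+344.3*C[6][:,2]-23.4*C[1][:,1], C[7]@Mt
def ik(p,R,q0,m=.04,reg=0.,qr=None):
    qr=q0 if qr is None else qr
    def f(q):
        a,B=fk(q); return np.r_[(a-p)/100,Ro.from_matrix(R.T@B).as_rotvec()*2,reg*(q-qr)]
    r=least_squares(f,np.clip(q0,LO+m+1e-6,HI-m-1e-6),bounds=(LO+m,HI-m)); e=f(r.x)[:6]; return r.x,np.abs(e).max()
E
python3 - <<'E'
from h import *
rng=np.random.default_rng(0)
Ry=lambda d:Ro.from_euler("y",d,degrees=True).as_matrix()
for nm,p in(("bed",ch(0,0,14)),("tbar",ch(0,-50,108))):
  for roll in(0,180):
    sols=[]
    for i in range(60):
        q,e=ik(p,RC@Ry(roll),rng.uniform(LO,HI))
        if e<1e-3: sols.append(q)
    print(nm,roll,len(sols)); 
    sols.sort(key=lambda q:q[4])
    for q in sols[::max(1,len(sols)//8)]: print(q.round(2))
E
```

```text
bed 0 17
[-0.01  0.79 -0.37  1.92  1.8   0.31  2.9 ]
[-0.01  0.79 -0.37  1.92  1.8   0.31  2.9 ]
[-0.01  0.79 -0.37  1.92  1.8   0.31  2.9 ]
[-0.02  0.79 -0.36  1.92  1.8   0.3   2.89]
[-0.03  0.78 -0.34  1.92  1.81  0.29  2.89]
[-0.04  0.78 -0.33  1.92  1.81  0.28  2.87]
[-0.04  0.78 -0.32  1.92  1.82  0.28  2.87]
[-0.05  0.78 -0.31  1.92  1.82  0.27  2.86]
[-0.05  0.78 -0.31  1.92  1.82  0.27  2.86]
bed 180 33
[ 0.18  0.87 -0.68  1.91  1.77  0.52 -0.1 ]
[ 0.2   0.89 -0.71  1.9   1.77  0.55 -0.09]
[ 0.23  0.91 -0.76  1.9   1.78  0.59 -0.07]
[ 0.27  0.94 -0.82  1.9   1.78  0.64 -0.05]
[-0.    0.79 -0.38  1.92  1.8   0.32 -0.23]
[-0.02  0.79 -0.35  1.92  1.8   0.3  -0.25]
[-0.03  0.78 -0.34  1.92  1.81  0.29 -0.26]
[-0.04  0.78 -0.33  1.92  1.81  0.28 -0.26]
[ 0.44  1.17 -1.2   1.89  1.86  0.99  0.09]
tbar 0 0
tbar 180 23
[ 0.15  0.6  -0.45  2.01  1.47  0.27  0.14]
[ 0.15  0.61 -0.45  2.01  1.47  0.27  0.14]
[ 0.15  0.61 -0.45  2.01  1.47  0.27  0.14]
[ 0.15  0.61 -0.46  2.01  1.47  0.28  0.14]
[ 0.15  0.61 -0.46  2.01  1.47  0.28  0.14]
[ 0.16  0.61 -0.46  2.01  1.47  0.28  0.14]
[ 0.16  0.61 -0.47  2.01  1.47  0.28  0.14]
[ 0.24  0.64 -0.58  2.01  1.51  0.35  0.13]
[ 0.39  0.72 -0.83  2.    1.57  0.52  0.13]
[ 0.5   0.83 -1.03  1.99  1.62  0.69  0.15]
[ 0.56  0.91 -1.16  1.99  1.66  0.81  0.17]
[ 0.57  0.94 -1.21  1.99  1.67  0.86  0.17]
```

```bash
cat >> h.py <<'E'
RF=RC@np.diag([-1,1,-1.])   # rolled half a turn
def jac(q):
    p,R=fk(q); J=np.zeros((6,7))
    for i in range(7):
        d=q.copy(); d[i]+=1e-5; a,B=fk(d); J[:3,i]=(a-p)/1e-5/300; J[3:,i]=Ro.from_matrix(B@R.T).as_rotvec()/1e-5
    return J
def track(q,poses):
    q=q.copy(); out=[]
    for p,R in poses:
        for _ in range(3):
            a,B=fk(q); e=np.r_[(p-a)/300,Ro.from_matrix(R@B.T).as_rotvec()]
            J=jac(q); q=np.clip(q+J.T@np.linalg.solve(J@J.T+1e-4*np.eye(6),e),LO,HI)
        out.append(q.copy())
    return np.array(out)
E
python3 - <<'E'
from h import *
from cell import readout
q0=readout.read_state()["qpos"]
qg,e=ik(ch(-20,-10,170),RF,np.array([.2,.8,-.7,1.9,1.7,.55,-.1]),reg=.05); print("hover goal",qg.round(2),e)
qb,e=ik(ch(0,0,14),RF,qg,reg=.05); print("bed",qb.round(2),e)
p0,R0=fk(q0)
lift=[(p0+zc*k*15,R0) for k in range(1,10)]
T=track(q0,lift); qa=T[-1]; print("after lift",qa.round(2))
N=60; Q=[qa+(qg-qa)*k/N for k in range(1,N+1)]
P=[fk(q) for q in Q]; T=track(qa,P)
for k in range(0,N,6):
    print(k,P[k][0].round(0),"toolY",P[k][1][:,1].round(2),"toolZ",P[k][1][:,2].round(2),"trk",T[k].round(2))
print(T[-1].round(2))
E
```

```text
hover goal [ 0.34  0.58 -0.84  2.08  1.45  0.51  0.11] 0.0017924360682038494
bed [ 0.23  0.9  -0.75  1.9   1.77  0.58 -0.07] 0.0018847136703536496
after lift [-0.85  0.52  0.8   1.98 -0.86  0.41 -0.93]
0 [635. 131. 248.] toolY [ 0.44  0.04 -0.9 ] toolZ [0.89 0.16 0.44] trk [-0.84  0.53  0.79  1.99 -0.84  0.42 -0.9 ]
6 [602. 120. 208.] toolY [ 0.33  0.01 -0.94] toolZ [0.84 0.45 0.3 ] trk [-0.79  0.55  0.72  2.   -0.72  0.46 -0.69]
12 [572. 108. 179.] toolY [ 0.24 -0.02 -0.97] toolZ [0.69 0.71 0.16] trk [-0.73  0.57  0.65  2.01 -0.61  0.48 -0.47]
18 [549.  96. 159.] toolY [ 0.18 -0.05 -0.98] toolZ [0.45 0.89 0.04] trk [-0.68  0.58  0.57  2.03 -0.49  0.49 -0.26]
24 [534.  87. 146.] toolY [ 0.15 -0.07 -0.99] toolZ [ 0.15  0.99 -0.05] trk [-0.63  0.58  0.5   2.04 -0.38  0.47 -0.04]
30 [528.  80. 141.] toolY [ 0.14 -0.09 -0.99] toolZ [-0.17  0.98 -0.11] trk [-0.58  0.58  0.42  2.06 -0.26  0.44  0.18]
36 [532.  77. 142.] toolY [ 0.17 -0.09 -0.98] toolZ [-0.46  0.87 -0.16] trk [-0.52  0.56  0.35  2.07 -0.14  0.39  0.39]
42 [543.  80. 149.] toolY [ 0.23 -0.08 -0.97] toolZ [-0.7   0.68 -0.22] trk [-0.47  0.54  0.27  2.08 -0.02  0.33  0.59]
48 [562.  88. 166.] toolY [ 0.31 -0.04 -0.95] toolZ [-0.86  0.42 -0.3 ] trk [-0.42  0.5   0.2   2.1   0.1   0.26  0.78]
54 [586. 102. 192.] toolY [ 0.41  0.01 -0.91] toolZ [-0.91  0.13 -0.4 ] trk [-0.38  0.46  0.14  2.11  0.24  0.23  0.95]
[-0.34  0.42  0.09  2.12  0.41  0.23  1.02]
```

```bash
cat >> h.py <<'E'
from scipy.optimize import lsq_linear
def track(q,poses,it=4):
    q=q.copy(); out=[]
    for p,R in poses:
        for _ in range(it):
            a,B=fk(q); e=np.r_[(p-a)/300,Ro.from_matrix(R@B.T).as_rotvec()]
            lo=np.maximum(LO-q,-.1)-1e-6; hi=np.minimum(HI-q,.1)+1e-6
            q=np.clip(q+lsq_linear(np.r_[jac(q),.02*np.eye(7)],np.r_[e,np.zeros(7)],(lo,hi)).x,LO,HI)
        out.append(q.copy())
    return np.array(out)
def seg(p0,R0,p1,R1,n):
    w=Ro.from_matrix(R0.T@R1).as_rotvec()
    return [(p0+(p1-p0)*k/n,R0@Ro.from_rotvec(w*k/n).as_matrix()) for k in range(1,n+1)]
def err(q,P):
    a,B=fk(q); return np.linalg.norm(a-P[0]).round(1),np.degrees(Ro.from_matrix(P[1]@B.T).magnitude()).round(1)
E
python3 - <<'E'
from h import *
from cell import readout
q0=readout.read_state()["qpos"]; p0,R0=fk(q0)
def go(q,name,pose,n):
    p,R=fk(q); P=seg(p,R,*pose,n); T=track(q,P); print(name,T[-1].round(2),err(T[-1],P[-1])); return T[-1]
qa=go(q0,"lift",(p0+150*zc,R0),10)
def tilt(yaw,side,fwd=0): # tool z at yaw, then tool axis leaned: side>0 -> fingers toward +y(world left)
    return Ro.from_euler("x",side,degrees=True).as_matrix()@Ro.from_euler("y",-fwd,degrees=True).as_matrix()@Rdown(yaw)
for side in(0,-25,25,-45,45):
    print("side",side)
    q=go(qa,"down",((560,60,260),tilt(90,0)),20)
    q=go(q,"side",((560,60,260),tilt(180,side)),20)
    q=go(q,"hover",(ch(0,0,150),RF),25)
    q=go(q,"bed",(ch(0,0,14),RF),15)
E
```

```text
lift [-0.89  0.5   0.85  1.99 -0.83  0.43 -0.96] (np.float64(0.0), np.float64(0.0))
side 0
down [-0.52  0.5   0.54  1.76 -0.31  0.96  0.15] (np.float64(0.0), np.float64(0.0))
side [-0.24  0.46  0.13  1.75 -0.07  0.93  1.49] (np.float64(0.0), np.float64(0.0))
hover [-0.08  0.49 -0.27  2.04  1.13  0.23  0.34] (np.float64(0.0), np.float64(0.0))
bed [-0.05  0.78 -0.31  1.92  1.82  0.27 -0.28] (np.float64(0.0), np.float64(0.0))
side -25
down [-0.52  0.5   0.54  1.76 -0.31  0.96  0.15] (np.float64(0.0), np.float64(0.0))
side [-0.59  0.56  0.3   1.7   0.29  1.07  1.09] (np.float64(0.0), np.float64(0.0))
hover [-0.08  0.49 -0.27  2.04  1.13  0.23  0.34] (np.float64(0.0), np.float64(0.0))
bed [-0.05  0.78 -0.31  1.92  1.82  0.27 -0.28] (np.float64(0.0), np.float64(0.0))
side 25
down [-0.52  0.5   0.54  1.76 -0.31  0.96  0.15] (np.float64(0.0), np.float64(0.0))
side [ 0.15  0.51 -0.05  1.76 -0.5   0.98  1.98] (np.float64(0.0), np.float64(0.0))
hover [-0.7   0.52  0.57  2.06 -1.1   0.23  2.47] (np.float64(1.5), np.float64(0.6))
bed [-0.54  0.78  0.42  1.86 -1.1   0.23  2.44] (np.float64(10.7), np.float64(4.8))
side -45
down [-0.52  0.5   0.54  1.76 -0.31  0.96  0.15] (np.float64(0.0), np.float64(0.0))
side [-0.77  0.72  0.38  1.64  0.48  1.23  0.88] (np.float64(0.0), np.float64(0.0))
hover [-0.08  0.49 -0.27  2.04  1.13  0.23  0.34] (np.float64(0.0), np.float64(0.0))
bed [-0.05  0.78 -0.31  1.92  1.82  0.27 -0.28] (np.float64(0.0), np.float64(0.0))
side 45
down [-0.52  0.5   0.54  1.76 -0.31  0.96  0.15] (np.float64(0.0), np.float64(0.0))
side [ 0.68  0.73 -0.64  1.74 -0.45  0.97  2.01] (np.float64(0.0), np.float64(0.0))
hover [-0.7   0.52  0.57  2.06 -1.1   0.23  2.47] (np.float64(1.5), np.float64(0.6))
bed [-0.54  0.78  0.42  1.86 -1.1   0.23  2.44] (np.float64(10.7), np.float64(4.8))
```

```bash
cat >> h.py <<'E'
def tilt(yaw,side,fwd=0):
    return Ro.from_euler("x",side,degrees=True).as_matrix()@Ro.from_euler("y",-fwd,degrees=True).as_matrix()@Rdown(yaw)
def qnow():
    from cell import readout
    s=readout.read_state(); print("q",s["qpos"].round(2),"p",s["eef_pos"].round(1),"F",s["force"].round(1),"ch",(np.c_[xc,yc,zc].T@(s["eef_pos"]-bed)).round(1)); return s
E
python3 -c "
from h import *
s=qnow(); p=s['eef_pos']; R=toolR(s).as_matrix()
plan([(p+100*zc,R,5),((590,60,270),tilt(45,0),11),((560,60,270),tilt(90,0),8)])"
```

```text
q [-0.57  0.73  0.46  1.88 -1.1   0.23 -0.71] p [709.3 146.7 143.3] F [-0.1  0.  -4.4] ch [30.4  6.6 49.1]
[0.01, -0.5, -0.02, 0.0, 0.0, 0.0] 
[0.01, -0.5, -0.03, 0.0, 0.0, 0.0] 
[0.01, -0.5, -0.02, 0.0, 0.0, 0.0] 
[0.0, -0.5, -0.03, 0.0, 0.0, 0.0] 
[0.01, -0.5, -0.02, 0.0, 0.0, 0.0] 
  -> [659.7 140.5 230. ] [-1.096 -0.011 -1.46 ]
[0.17, -0.16, -0.12, -0.47, -0.69, 0.18] 
[0.15, -0.16, -0.13, -0.47, -0.69, 0.18] 
[0.14, -0.15, -0.15, -0.47, -0.69, 0.18] 
[0.13, -0.15, -0.16, -0.47, -0.68, 0.18] 
[0.12, -0.15, -0.18, -0.47, -0.69, 0.18] 
[0.11, -0.14, -0.19, -0.47, -0.68, 0.18] 
[0.09, -0.13, -0.2, -0.48, -0.69, 0.18] 
[0.08, -0.13, -0.21, -0.47, -0.68, 0.17] 
[0.07, -0.12, -0.22, -0.48, -0.69, 0.18] 
[0.05, -0.11, -0.23, -0.47, -0.68, 0.17] 
[0.03, -0.09, -0.24, -0.48, -0.69, 0.18] 
  -> [590.   60.  269.9] [-1.571  0.    -0.785]
[-0.07, 0.0, -0.07, 0.0, -1.12, 0.0]   <<<
[-0.07, 0.0, -0.06, 0.0, -1.13, 0.0]   <<<
[-0.08, 0.0, -0.05, 0.0, -1.12, 0.0]   <<<
[-0.08, 0.0, -0.04, 0.0, -1.13, 0.0]   <<<
[-0.09, 0.0, -0.04, 0.0, -1.12, 0.0]   <<<
[-0.09, 0.0, -0.03, 0.0, -1.13, 0.0]   <<<
[-0.09, 0.0, -0.02, 0.0, -1.12, 0.0]   <<<
[-0.09, 0.0, 0.0, 0.0, -1.13, -0.01]   <<<
  -> [560.   60.2 269.9] [-1.571 -0.     0.   ]
```

Emit:
apply_moves(
  commands=[
    [[0,-0.5,-0.02,0,0,0],[0,-0.5,-0.02,0,0,0],[0,-0.5,-0.02,0,0,0],[0,-0.5,-0.02,0,0,0],[0,-0.5,-0.02,0,0,0],[0.17,-0.16,-0.12,-0.47,-0.69,0.18],[0.15,-0.16,-0.13,-0.47,-0.69,0.18],[0.14,-0.15,-0.15,-0.47,-0.69,0.18]],
  ],
)

```text
clock: 7.38
eef_pos: [634.4, 123.9, 246.2]
tool_rot: [-1.23, -0.034, -1.263]
force: [0.3, 0.5, -3.4]
width: 14.9
```

Emit:
apply_moves(
  commands=[
    [[0.13,-0.15,-0.16,-0.47,-0.68,0.18],[0.12,-0.15,-0.18,-0.47,-0.69,0.18],[0.11,-0.14,-0.19,-0.47,-0.68,0.18],[0.09,-0.13,-0.2,-0.48,-0.69,0.18],[0.08,-0.13,-0.21,-0.47,-0.68,0.17],[0.07,-0.12,-0.22,-0.48,-0.69,0.18],[0.05,-0.11,-0.23,-0.47,-0.68,0.17],[0.03,-0.09,-0.24,-0.48,-0.69,0.18]],
  ],
)

```text
clock: 8.05
eef_pos: [583.3, 59.3, 285.0]
tool_rot: [-1.578, 0.007, -0.752]
force: [0.7, -0.4, -4.2]
width: 14.6
```

```bash
python3 -c "
from h import *
s=qnow(); 
plan([((560,60,270),tilt(125,-12),16)])"
```

```text
q [-0.59  0.58  0.73  1.64 -0.42  1.1  -0.5 ] p [583.3  59.3 285. ] F [ 0.7 -0.4 -4.2] ch [-16.2 -64.9 239.6]
[-0.03, 0.02, -0.02, -0.16, -0.97, -0.02] 
[-0.03, 0.02, -0.02, -0.16, -0.97, -0.02] 
[-0.03, 0.02, -0.02, -0.16, -0.97, -0.02] 
[-0.03, 0.03, -0.02, -0.16, -0.97, -0.02] 
[-0.03, 0.03, -0.01, -0.16, -0.97, -0.02] 
[-0.03, 0.02, -0.01, -0.16, -0.97, -0.02] 
[-0.04, 0.03, -0.01, -0.16, -0.97, -0.02] 
[-0.04, 0.02, 0.0, -0.16, -0.97, -0.02] 
[-0.04, 0.03, 0.0, -0.16, -0.97, -0.02] 
[-0.03, 0.02, 0.01, -0.16, -0.97, -0.02] 
[-0.03, 0.03, 0.01, -0.16, -0.97, -0.02] 
[-0.04, 0.02, 0.01, -0.16, -0.97, -0.02] 
[-0.03, 0.03, 0.01, -0.16, -0.97, -0.02] 
[-0.03, 0.02, 0.02, -0.16, -0.98, -0.02] 
[-0.03, 0.02, 0.02, -0.16, -0.98, -0.01] 
[-0.03, 0.03, 0.02, -0.16, -0.97, -0.02] 
  -> [560.2  59.9 269.9] [-1.743  0.119  0.601]
```

Matches the model. I'll continue the yaw.

Emit:
apply_moves(
  commands=[
    [[-0.03,0.02,-0.02,-0.16,-0.97,-0.02],[-0.03,0.02,-0.02,-0.16,-0.97,-0.02],[-0.03,0.02,-0.02,-0.16,-0.97,-0.02],[-0.03,0.03,-0.02,-0.16,-0.97,-0.02],[-0.03,0.03,-0.01,-0.16,-0.97,-0.02],[-0.03,0.02,-0.01,-0.16,-0.97,-0.02],[-0.04,0.03,-0.01,-0.16,-0.97,-0.02],[-0.04,0.02,0,-0.16,-0.97,-0.02]],
  ],
)

```text
clock: 8.72
eef_pos: [576.1, 56.0, 284.2]
tool_rot: [-1.681, 0.018, -0.047]
force: [-0.0, -0.2, -4.1]
width: 14.9
```

Emit:
apply_moves(
  commands=[
    [[-0.04,0.03,0,-0.16,-0.97,-0.02],[-0.03,0.02,0.01,-0.16,-0.97,-0.02],[-0.03,0.03,0.01,-0.16,-0.97,-0.02],[-0.04,0.02,0.01,-0.16,-0.97,-0.02],[-0.03,0.03,0.01,-0.16,-0.97,-0.02],[-0.03,0.02,0.02,-0.16,-0.98,-0.02],[-0.03,0.02,0.02,-0.16,-0.98,-0.01],[-0.03,0.03,0.02,-0.16,-0.97,-0.02]],
  ],
)

```text
clock: 9.38
eef_pos: [567.6, 57.8, 281.0]
tool_rot: [-1.76, 0.094, 0.659]
force: [-0.1, 0.2, -4.0]
width: 14.8
```

```bash
python3 -c "
from h import *
s=qnow(); 
plan([((560,60,270),tilt(180,-25),15)])"
```

```text
q [-0.57  0.49  0.44  1.71  0.01  0.97  0.49] p [567.6  57.8 281. ] F [-0.1  0.2 -4. ] ch [-31.9 -64.4 244.1]
[-0.01, 0.02, 0.01, -0.05, -0.69, 0.18] 
[0.0, 0.02, 0.01, -0.05, -0.69, 0.18] 
[0.0, 0.02, 0.02, -0.05, -0.69, 0.18] 
[0.0, 0.02, 0.02, -0.05, -0.69, 0.18] 
[0.0, 0.02, 0.02, -0.05, -0.69, 0.18] 
[0.0, 0.01, 0.01, -0.05, -0.7, 0.18] 
[0.0, 0.02, 0.02, -0.05, -0.69, 0.18] 
[0.0, 0.01, 0.01, -0.05, -0.7, 0.18] 
[0.0, 0.02, 0.02, -0.05, -0.69, 0.18] 
[0.0, 0.01, 0.01, -0.05, -0.7, 0.18] 
[0.01, 0.02, 0.02, -0.05, -0.69, 0.17] 
[0.01, 0.01, 0.01, -0.05, -0.7, 0.18] 
[0.01, 0.01, 0.01, -0.05, -0.69, 0.17] 
[0.0, 0.02, 0.02, -0.05, -0.7, 0.18] 
[0.01, 0.01, 0.01, -0.05, -0.69, 0.17] 
  -> [560.1  60.1 270.2] [-1.571  0.436  1.57 ]
```

Emit:
apply_moves(
  commands=[
    [[0,0.02,0.01,-0.05,-0.69,0.18],[0,0.02,0.01,-0.05,-0.69,0.18],[0,0.02,0.02,-0.05,-0.69,0.18],[0,0.02,0.02,-0.05,-0.69,0.18],[0,0.02,0.02,-0.05,-0.69,0.18],[0,0.02,0.02,-0.05,-0.7,0.18],[0,0.02,0.02,-0.05,-0.69,0.18],[0,0.02,0.02,-0.05,-0.7,0.18]],
  ],
)

```text
clock: 10.05
eef_pos: [564.9, 61.4, 279.0]
tool_rot: [-1.708, 0.288, 1.143]
force: [-0.4, 0.1, -3.3]
width: 14.5
```

Emit:
apply_moves(
  commands=[
    [[0,0.02,0.02,-0.05,-0.69,0.18],[0,0.02,0.02,-0.05,-0.7,0.18],[0.01,0.02,0.02,-0.05,-0.69,0.18],[0.01,0.02,0.02,-0.05,-0.7,0.18],[0.01,0.02,0.02,-0.05,-0.69,0.18],[0.01,0.02,0.02,-0.05,-0.7,0.18],[0.01,0.02,0.02,-0.05,-0.7,0.18]],
  ],
)

```text
clock: 10.63
eef_pos: [562.9, 65.7, 276.0]
tool_rot: [-1.59, 0.423, 1.6]
force: [0.2, -0.4, -4.7]
width: 14.7
```

```bash
python3 -c "
from h import *
s=qnow(); 
q=s['qpos']; p,R=fk(q)
T=track(q,seg(p,R,ch(0,0,160),RF,16)); print(T[-1].round(2))
plan([(ch(0,0,160),RF,16)])"
```

```text
q [-0.58  0.54  0.27  1.68  0.31  1.08  1.09] p [562.9  65.7 276. ] F [ 0.2 -0.4 -4.7] ch [-37.7 -56.  241.5]
[-0.09  0.47 -0.26  2.05  1.04  0.23  0.42]
[0.12, 0.04, -0.11, -0.37, 0.02, -0.31] 
[0.12, 0.04, -0.1, -0.37, 0.02, -0.31] 
[0.12, 0.05, -0.1, -0.37, 0.02, -0.31] 
[0.12, 0.06, -0.1, -0.37, 0.02, -0.31] 
[0.12, 0.06, -0.1, -0.37, 0.02, -0.31] 
[0.12, 0.07, -0.1, -0.37, 0.02, -0.31] 
[0.11, 0.07, -0.09, -0.37, 0.02, -0.31] 
[0.11, 0.08, -0.09, -0.37, 0.02, -0.32] 
[0.11, 0.09, -0.09, -0.37, 0.02, -0.31] 
[0.11, 0.09, -0.08, -0.37, 0.02, -0.32] 
[0.11, 0.1, -0.08, -0.37, 0.02, -0.32] 
[0.1, 0.1, -0.08, -0.37, 0.02, -0.31] 
[0.1, 0.11, -0.08, -0.37, 0.02, -0.32] 
[0.1, 0.11, -0.07, -0.37, 0.01, -0.31] 
[0.09, 0.12, -0.07, -0.36, 0.02, -0.32] 
[0.09, 0.12, -0.06, -0.37, 0.01, -0.31] 
  -> [628.9 130.1 224.3] [-2.095  0.     1.693]
```

Emit:
apply_moves(
  commands=[
    [[0.12,0.04,-0.11,-0.37,0.02,-0.31],[0.12,0.04,-0.1,-0.37,0.02,-0.31],[0.12,0.05,-0.1,-0.37,0.02,-0.31],[0.12,0.06,-0.1,-0.37,0.02,-0.31],[0.12,0.06,-0.1,-0.37,0.02,-0.31],[0.12,0.07,-0.1,-0.37,0.02,-0.31],[0.11,0.07,-0.09,-0.37,0.02,-0.31],[0.11,0.08,-0.09,-0.37,0.02,-0.32]],
  ],
)

```text
clock: 11.3
eef_pos: [599.7, 105.2, 254.1]
tool_rot: [-1.869, 0.185, 1.621]
force: [-0.8, -0.9, -4.2]
width: 14.9
```

Emit:
apply_moves(
  commands=[
    [[0.11,0.09,-0.09,-0.37,0.02,-0.31],[0.11,0.09,-0.08,-0.37,0.02,-0.32],[0.11,0.1,-0.08,-0.37,0.02,-0.32],[0.1,0.1,-0.08,-0.37,0.02,-0.31],[0.1,0.11,-0.08,-0.37,0.02,-0.32],[0.1,0.11,-0.07,-0.37,0.01,-0.31],[0.09,0.12,-0.07,-0.36,0.02,-0.32],[0.09,0.12,-0.06,-0.37,0.01,-0.31]],
  ],
)

```text
clock: 11.97
eef_pos: [625.9, 127.2, 235.1]
tool_rot: [-2.08, 0.018, 1.672]
force: [0.6, -0.6, -4.6]
width: 14.7
```

```bash
python3 -c "
from h import *
s=qnow(); 
plan([(ch(0,0,110),RF,8)])"
```

```text
q [-0.22  0.44 -0.13  2.05  0.83  0.24  0.59] p [625.9 127.2 235.1] F [ 0.6 -0.6 -4.6] ch [  2.5  -2.7 171.2]
[0.01, 0.19, 0.01, -0.02, -0.01, -0.04] 
[0.01, 0.19, 0.0, -0.02, -0.01, -0.04] 
[0.01, 0.19, 0.01, -0.02, -0.01, -0.04] 
[0.01, 0.19, 0.01, -0.02, -0.02, -0.04] 
[0.01, 0.19, 0.0, -0.02, -0.01, -0.03] 
[0.01, 0.19, 0.01, -0.02, -0.02, -0.04] 
[0.01, 0.19, 0.01, -0.02, -0.01, -0.03] 
[0.02, 0.2, 0.0, -0.03, -0.02, -0.04] 
  -> [653.8 133.4 180.8] [-2.095 -0.     1.693]
```

Emit:
apply_moves(
  commands=[
    [[0.01,0.2,0,-0.03,-0.02,-0.05],[0.01,0.2,0,-0.03,-0.02,-0.05],[0.01,0.2,0,-0.03,-0.02,-0.05],[0.01,0.2,0,-0.03,-0.02,-0.05],[0.01,0.2,0,-0.03,-0.02,-0.05],[0.01,0.2,0,-0.03,-0.02,-0.05],[0.01,0.2,0,-0.03,-0.02,-0.05],[0.01,0.2,0,-0.03,-0.02,-0.05]],
  ],
)

```text
clock: 12.63
eef_pos: [658.9, 128.1, 182.8]
tool_rot: [-2.11, -0.01, 1.692]
force: [0.4, -0.0, -3.7]
width: 14.9
```

```bash
python3 -c "
from h import *
s=qnow(); 
plan([(ch(0,0,50),RF,8)])"
```

```text
q [-0.05  0.57 -0.32  2.04  1.55  0.24 -0.07] p [658.9 128.1 182.8] F [ 0.4 -0.  -3.7] ch [  4.9  -5.8 109.5]
[0.02, 0.19, 0.02, 0.02, -0.01, 0.01] 
[0.02, 0.19, 0.02, 0.02, -0.01, 0.01] 
[0.02, 0.18, 0.02, 0.02, -0.01, 0.01] 
[0.02, 0.19, 0.02, 0.02, -0.01, 0.01] 
[0.01, 0.18, 0.01, 0.03, -0.01, 0.01] 
[0.02, 0.19, 0.02, 0.02, -0.01, 0.01] 
[0.01, 0.18, 0.01, 0.03, 0.0, 0.01] 
[0.02, 0.19, 0.02, 0.02, -0.01, 0.02] 
  -> [683.4 137.  128.7] [-2.095  0.     1.693]
```

Emit:
apply_moves(
  commands=[
    [[0.02,0.19,0.02,0.02,0,0.01],[0.02,0.19,0.02,0.02,0,0.01],[0.02,0.19,0.02,0.02,0,0.01],[0.02,0.19,0.02,0.02,0,0.01],[0.02,0.18,0.02,0.02,0,0.01],[0.02,0.18,0.02,0.02,0,0.01],[0.01,0.15,0.01,0.02,0,0.01],[0,0,0,0,0,0]],
  ],
)

```text
clock: 13.3
eef_pos: [681.3, 131.9, 134.8]
tool_rot: [-2.098, -0.005, 1.681]
force: [0.8, -0.5, -3.9]
width: 14.8
```

```bash
python3 -c "
from h import *
s=qnow(); 
plan([(ch(0,0,20),RF,6)])"
```

```text
q [-0.04  0.68 -0.34  2.    1.75  0.29 -0.25] p [681.3 131.9 134.8] F [ 0.8 -0.5 -3.9] ch [ 0.6 -4.8 56.5]
[0.02, 0.15, 0.0, 0.01, -0.03, 0.0] 
[0.02, 0.15, 0.0, 0.01, -0.02, 0.0] 
[0.02, 0.15, 0.0, 0.01, -0.03, 0.0] 
[0.02, 0.15, 0.01, 0.0, -0.02, -0.01] 
[0.02, 0.16, 0.0, 0.01, -0.03, 0.0] 
[0.02, 0.15, 0.01, 0.0, -0.02, -0.01] 
  -> [698.2 138.7 103. ] [-2.095 -0.     1.693]
```

Emit:
apply_moves(
  commands=[
    [[0.02,0.15,0,0.01,-0.02,0],[0.02,0.15,0,0.01,-0.02,0],[0.02,0.15,0,0.01,-0.02,0],[0.02,0.15,0,0.01,-0.02,0],[0.02,0.14,0,0.01,-0.02,0],[0.02,0.1,0,0,-0.02,0],[0,0,0,0,0,0]],
  ],
)

```text
clock: 13.88
eef_pos: [699.6, 139.3, 103.0]
tool_rot: [-2.094, 0.0, 1.69]
force: [0.1, 1.1, -4.0]
width: 14.6
```

Emit:
apply_moves(
  commands=[
    [[0,0.05,0,0,0,0],[0,0.05,0,0,0,0],[0,0,0,0,0,0]],
  ],
)

```text
clock: 14.13
eef_pos: [700.8, 139.6, 100.6]
tool_rot: [-2.094, 0.0, 1.69]
force: [0.3, 1.0, -4.0]
width: 15.0
```

```bash
python3 -c "
from h import *
s=qnow();print(s['torque'],s['tool_rot'])
from cell import eyes
o=[]
for n,(x,y,w,h) in(('scene',(270,180,180,180)),('top',(225,150,120,130))):
    d=eyes.get_image(n); c=d['image'][y:y+h,x:x+w,::-1]; o.append(cv2.resize(c,(400,400)))
cv2.imwrite('pics/g3.png',np.hstack(o))"
```

```text
q [-0.03  0.76 -0.37  1.96  1.83  0.32 -0.31] p [700.8 139.6 100.6] F [ 0.3  1.  -4. ] ch [ 1.1  0.5 16.7]
[-0.12639971  0.97194925 -0.01292918] [-2.09446430e+00  4.97476549e-04  1.69030574e+00]
```

View pics/g3.png

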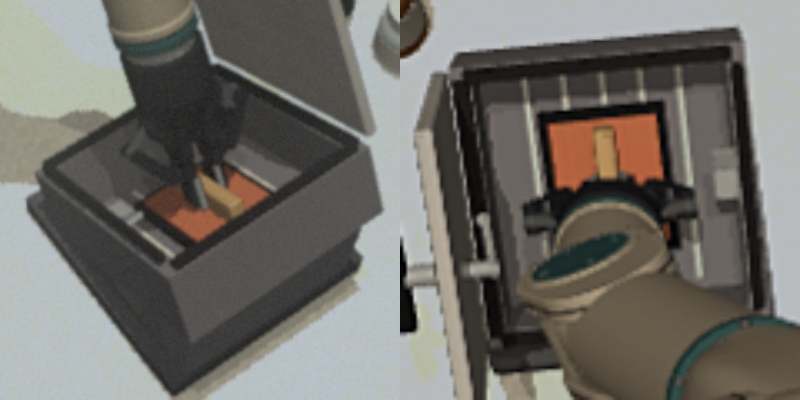

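The holder is in the tray, bar up the slope and clear of the walls (copper at left (215,205), right (605,150)). I'll lower until the force shows contact.

Emit:
apply_moves(
  commands=[
    [[0,0.06,0,0,0,0],[0,0.06,0,0,0,0],[0,0,0,0,0,0]],
  ],
)

```text
clock: 14.48
eef_pos: [700.9, 139.7, 101.3]
tool_rot: [-2.098, 0.002, 1.69]
force: [0.2, -0.3, -4.1]
width: 15.0
```

Emit:
apply_moves(
  commands=[
    [[0,0.06,0,0,0,0],[0,0.06,0,0,0,0],[0,0,0,0,0,0]],
  ],
)

```text
clock: 14.73
eef_pos: [701.5, 139.9, 101.4]
tool_rot: [-2.101, 0.002, 1.691]
force: [0.2, -0.2, -4.5]
width: 15.1
```

Emit:
apply_moves(
  commands=[
    [[0,0.12,0,0.05,0,0],[0,0.12,0,0.05,0,0],[0,0,0,0,0,0]],
  ],
)

```text
clock: 14.98
eef_pos: [701.6, 140.0, 102.6]
tool_rot: [-2.098, 0.005, 1.691]
force: [0.5, 0.5, -3.7]
width: 14.8
```

```bash
python3 -c "
from h import *
s=qnow();print(s['torque'])"
```

```text
q [-0.04  0.76 -0.37  1.95  1.83  0.33 -0.3 ] p [701.6 140.  102.6] F [ 0.5  0.5 -3.7] ch [ 2.7  0.8 18. ]
[-0.14587485  0.94448577  0.05063529]
```

Emit:
apply_moves(
  commands=[
    [[0,0.15,0,0,0,0],[0,0.15,0,0,0,0],[0,0.1,0,0,0,0]],
  ],
)

```text
clock: 15.23
eef_pos: [704.5, 140.5, 100.5]
tool_rot: [-2.106, 0.008, 1.691]
force: [-23.0, -6.4, 24.9]
width: 14.7
```

```bash
python3 -c "
from h import *
s=qnow();print(s['torque'],s['qd'].round(3),s['tau'].round(1)); p,R=fk(s['qpos']);print(p)
q=s['qpos']
T=track(q,seg(p,R,p-10*zc,R,3));print(T.round(3))"
```

```text
q [-0.03  0.77 -0.38  1.95  1.86  0.34 -0.33] p [704.5 140.5 100.5] F [-23.   -6.4  24.9] ch [ 4.2  1.  14.7]
[-0.67616038  2.17632632 -0.41874949] [ 0.016  0.004 -0.031  0.019  0.088  0.047 -0.082] [ -1.2 -42.5  -3.9 -18.7   1.7   0.7   0.2]
[687.32391286 149.13490247 103.65541339]
[[-0.029  0.778 -0.384  1.95   1.868  0.347 -0.333]
 [-0.027  0.785 -0.386  1.946  1.875  0.35  -0.338]
 [-0.026  0.793 -0.387  1.942  1.882  0.352 -0.342]]
```

Firm contact along the bed normal, about 34 N, with the TCP 14.7 mm above the bed where I expected about 14. I'll let go.

Emit:
apply_moves(
  commands=[
    [[0,0,0,0,0,0],[0,0,0,0,0,0],[0,0,0,0,0,0],[0,0,0,0,0,0],[0,0,0,0,0,0]],
  ],
  claw=50,
)

```text
clock: 15.65
eef_pos: [709.0, 141.1, 104.1]
tool_rot: [-2.115, 0.009, 1.69]
force: [-0.0, 1.1, 0.0]
width: 50.0
```

Emit:
apply_moves(
  commands=[
    [[0,-0.2,0,0,0,0],[0,-0.4,0,0,0,0],[0,-0.5,0,0,0,0],[0,-0.5,0,0,0,0],[0,-0.5,0,0,0,0],[0,-0.5,0,0,0,0],[0,-0.5,0,0,0,0],[0,-0.5,0,0,0,0]],
  ],
)

```text
clock: 16.32
eef_pos: [632.0, 133.0, 226.4]
tool_rot: [-2.106, 0.008, 1.69]
force: [0.2, 0.2, -0.7]
width: 49.9
```

```bash
python3 - <<'E'
from h import *
from cell import eyes
s=qnow()
o=[]
for n,(x,y,w,h) in(('scene',(270,90,190,260)),('top',(205,150,190,190))):
    d=eyes.get_image(n); np.savez(f'pics/{n}4.npz',**d); c=d['image'][y:y+h,x:x+w,::-1]; c=cv2.resize(c,None,fx=2.1,fy=2.1,interpolation=cv2.INTER_CUBIC); o.append(np.pad(c,((0,546-c.shape[0]),(0,0),(0,0))))
cv2.imwrite('pics/g4.png',np.hstack(o))
E
```

```text
q [-0.01  0.48 -0.42  2.06  1.27  0.32  0.19] p [632.  133.  226.4] F [ 0.2  0.2 -0.7] ch [  4.1   2.4 160.3]
```

View pics/g4.png

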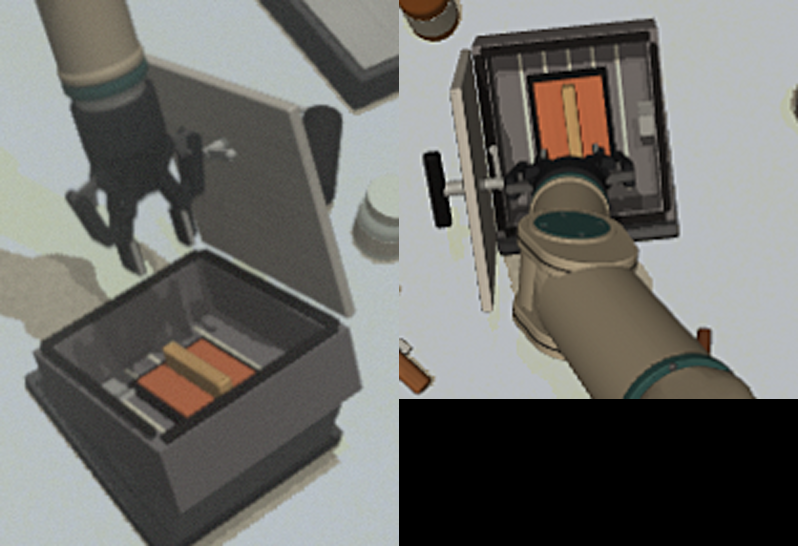

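The holder lies flat on the bed, clear of the walls (left panel (195,380), right panel (572,118)), released, with the hatch open. Now I plan the push on the hatch.

```bash
cat >> h.py <<'E'
def face(th,rho,x,out=0,dy=0):
    """point `out` mm off the outer face (chamber frame), shifted dy along chamber y"""
    y=110-rho*np.cos(th)+(12+out)*np.sin(th)+dy; z=72+rho*np.sin(th)+(12+out)*np.cos(th); return ch(x,y,z)
E
python3 - <<'E'
from h import *
s=qnow(); q=s['qpos']
W=[("up",ch(-80,0,350)),("over",ch(-80,175,350)),("down",ch(-80,175,270))]+[(f"th{t}",face(t,200,-80,0,15*np.sin(t))) for t in(1.57,1.3,1.0,.7,.4,.15,.03)]
for n,w in W:
    p,R=fk(q); P=seg(p,R,w,RF,10); T=track(q,P); q=T[-1]; print(n,w.round(0),q.round(2),err(q,P[-1]))
plan([(ch(-80,0,350),RF,8),(ch(-80,175,350),RF,7)])
E
```

```text
q [-0.01  0.48 -0.42  2.06  1.27  0.32  0.19] p [632.7 133.6 228.7] F [ 0.1  0.2 -0. ] ch [  5.9   2.9 161.8]
up [466. 110. 349.] [ 0.59  0.05 -0.97  2.22  0.41  0.41  0.99] (np.float64(0.0), np.float64(0.0))
over [445. 284. 349.] [-0.06  0.22 -0.89  2.08  0.87  0.71  0.17] (np.float64(0.0), np.float64(0.0))
down [484. 289. 279.] [-0.16  0.38 -0.76  2.11  1.15  0.65 -0.07] (np.float64(0.0), np.float64(0.0))
th1.57 [488. 251. 281.] [-0.07  0.34 -0.76  2.16  1.14  0.59 -0.  ] (np.float64(0.0), np.float64(0.0))
th1.3 [497. 197. 278.] [ 0.05  0.3  -0.74  2.21  1.15  0.48  0.09] (np.float64(0.0), np.float64(0.0))
th1.0 [514. 141. 259.] [ 0.15  0.32 -0.67  2.25  1.25  0.37  0.11] (np.float64(0.0), np.float64(0.0))
th0.7 [538.  93. 227.] [ 0.19  0.38 -0.57  2.26  1.51  0.28 -0.02] (np.float64(0.0), np.float64(0.0))
th0.4 [567.  59. 185.] [ 0.28  0.52 -0.58  2.24  1.86  0.3  -0.26] (np.float64(0.0), np.float64(0.0))
th0.15 [593.  42. 144.] [ 0.35  0.65 -0.62  2.21  2.04  0.37 -0.35] (np.float64(0.0), np.float64(0.0))
th0.03 [606.  38. 124.] [ 0.36  0.71 -0.63  2.18  2.09  0.41 -0.37] (np.float64(0.0), np.float64(0.0))
[-0.01, -0.59, 0.26, 0.02, 0.0, -0.01] 
[-0.01, -0.59, 0.26, 0.02, 0.0, -0.01] 
[-0.01, -0.59, 0.26, 0.02, 0.0, -0.01] 
[-0.01, -0.59, 0.26, 0.02, 0.0, -0.01] 
[-0.01, -0.59, 0.26, 0.03, 0.0, -0.01] 
[-0.01, -0.59, 0.27, 0.02, 0.0, -0.01] 
[-0.02, -0.59, 0.27, 0.03, 0.01, -0.01] 
[-0.01, -0.59, 0.26, 0.02, 0.0, -0.02] 
  -> [466.  110.3 348.6] [-2.095 -0.     1.693]
[0.62, 0.0, 0.0, 0.0, 0.0, 0.0] 
[0.63, 0.0, 0.0, 0.0, 0.0, 0.0] 
[0.62, 0.0, 0.0, 0.0, 0.0, 0.0] 
[0.63, 0.0, 0.0, 0.0, 0.0, 0.0] 
[0.62, 0.0, 0.0, 0.0, 0.0, 0.0] 
[0.63, 0.0, 0.0, 0.0, 0.0, 0.0] 
[0.62, 0.0, 0.0, 0.0, 0.0, 0.0] 
  -> [444.7 283.8 348.6] [-2.095 -0.     1.693]
```

Emit:
apply_moves(
  commands=[
    [[0,-0.6,0.26,0.02,0,0],[0,-0.6,0.26,0.02,0,0],[0,-0.6,0.26,0.02,0,0],[0,-0.6,0.26,0.02,0,0],[0,-0.6,0.26,0.02,0,0],[0,-0.6,0.26,0.02,0,0],[0,-0.6,0.26,0.02,0,0],[0,-0.6,0.26,0.02,0,0]],
  ],
  claw=0,
)

```text
clock: 17.08
eef_pos: [461.1, 113.1, 348.6]
tool_rot: [-2.085, 0.006, 1.687]
force: [-0.6, 0.6, 0.6]
width: 0.2
```

```bash
python3 -c "
from h import *
s=qnow(); 
plan([(ch(-80,180,350),RF,8)])"
```

```text
q [ 0.4   0.04 -0.83  2.23  0.45  0.43  0.9 ] p [461.1 113.1 348.6] F [-0.6  0.6  0.6] ch [-83.9   3.4 352.1]
[0.55, 0.0, -0.01, -0.01, 0.0, -0.01] 
[0.55, 0.0, -0.01, -0.01, 0.0, -0.01] 
[0.55, 0.0, -0.01, -0.01, 0.0, -0.01] 
[0.55, 0.0, -0.01, -0.02, 0.0, -0.01] 
[0.55, 0.01, -0.01, -0.01, -0.01, -0.01] 
[0.56, 0.01, -0.01, -0.02, 0.0, -0.01] 
[0.55, 0.0, -0.02, -0.01, -0.01, -0.02] 
[0.56, 0.01, -0.01, -0.02, 0.0, -0.01] 
  -> [443.8 289.1 348.7] [-2.095  0.     1.693]
```

Emit:
apply_moves(
  commands=[
    [[0.55,0,-0.01,-0.01,0,-0.01],[0.55,0,-0.01,-0.01,0,-0.01],[0.55,0,-0.01,-0.01,0,-0.01],[0.55,0,-0.01,-0.01,0,-0.01],[0.55,0,-0.01,-0.01,0,-0.01],[0.55,0,-0.01,-0.01,0,-0.01],[0.55,0,-0.01,-0.01,0,-0.01],[0.55,0,-0.01,-0.01,0,-0.01]],
  ],
)

```text
clock: 17.75
eef_pos: [448.0, 280.5, 350.3]
tool_rot: [-2.099, 0.007, 1.661]
force: [0.9, 0.2, 0.0]
width: 0.2
```

```bash
python3 -c "
from h import *
s=qnow(); 
plan([(ch(-80,178,272),RF,6)])"
```

```text
q [-0.09  0.22 -0.9   2.08  0.89  0.77  0.1 ] p [448.  280.5 350.3] F [0.9 0.2 0. ] ch [-76.6 171.1 349.8]
[0.04, 0.32, 0.02, 0.01, -0.05, -0.04] 
[0.03, 0.32, 0.02, 0.01, -0.05, -0.04] 
[0.03, 0.33, 0.01, 0.01, -0.04, -0.04] 
[0.03, 0.32, 0.01, 0.01, -0.05, -0.04] 
[0.03, 0.33, 0.02, 0.01, -0.04, -0.05] 
[0.04, 0.32, 0.01, 0.0, -0.05, -0.04] 
  -> [482.9 291.8 281.3] [-2.095  0.     1.693]
```

Emit:
apply_moves(
  commands=[
    [[0.04,0.32,0.02,0.01,-0.05,-0.04],[0.04,0.32,0.02,0.01,-0.05,-0.04],[0.03,0.33,0.02,0.01,-0.05,-0.04],[0.03,0.32,0.02,0.01,-0.05,-0.04],[0.03,0.33,0.02,0.01,-0.05,-0.04],[0.03,0.32,0.02,0,-0.05,-0.04]],
  ],
)

```text
clock: 18.25
eef_pos: [484.0, 304.3, 277.9]
tool_rot: [-2.098, -0.009, 1.706]
force: [0.7, -0.8, 0.5]
width: -0.2
```

```bash
python3 -c "
from h import *
s=qnow(); 
plan([(face(1.57,200,-80,0,14),RF,3),(face(1.3,200,-80,0,13),RF,5),(face(1.0,200,-80,0,10),RF,6)])"
```

```text
q [-0.2   0.39 -0.8   2.12  1.17  0.69 -0.13] p [484.  304.3 277.9] F [ 0.7 -0.8  0.5] ch [-79.3 190.4 267.9]
[-0.45, -0.04, 0.01, 0.01, 0.02, 0.05] 
[-0.46, -0.04, 0.01, 0.01, 0.03, 0.06] 
[-0.45, -0.04, 0.0, 0.02, 0.02, 0.05] 
  -> [488.  249.9 281.3] [-2.094 -0.     1.693]
[-0.27, 0.02, 0.0, 0.0, 0.0, 0.0] 
[-0.28, 0.02, 0.0, 0.0, 0.0, 0.0] 
[-0.27, 0.02, 0.0, 0.0, 0.0, 0.0] 
[-0.28, 0.02, 0.0, 0.0, 0.0, 0.0] 
[-0.27, 0.02, 0.0, 0.0, 0.0, 0.0] 
  -> [496.7 195.8 277.8] [-2.094 -0.     1.693]
[-0.25, 0.09, 0.0, 0.0, 0.0, 0.0] 
[-0.25, 0.09, 0.0, 0.0, 0.0, 0.0] 
[-0.24, 0.09, 0.0, 0.0, 0.0, 0.0] 
[-0.25, 0.09, 0.0, 0.0, 0.0, 0.0] 
[-0.24, 0.09, 0.0, 0.0, 0.0, 0.0] 
[-0.25, 0.08, 0.0, 0.0, 0.0, 0.0] 
  -> [514.4 138.3 259.5] [-2.094 -0.     1.693]
```

Emit:
apply_moves(
  commands=[
    [[-0.4,-0.04,0,0.01,0.02,0.05],[-0.4,-0.04,0,0.01,0.02,0.05],[-0.3,-0.04,0,0.01,0.02,0.05],[-0.27,0,0,0,0,0],[-0.27,0,0,0,0,0],[-0.27,0.02,0,0,0,0],[-0.27,0.02,0,0,0,0],[-0.27,0.02,0,0,0,0]],
  ],
)

```text
clock: 18.92
eef_pos: [496.7, 210.8, 271.2]
tool_rot: [-2.085, -0.012, 1.703]
force: [-2.6, 2.2, 1.9]
width: 0.3
```

```bash
python3 -c "
from h import *
s=qnow(); 
plan([(face(1.3,200,-80,0,13),RF,3),(face(1.0,200,-80,0,10),RF,6)])"
```

```text
q [ 0.02  0.32 -0.78  2.21  1.19  0.52  0.  ] p [496.7 210.8 271.2] F [-2.6  2.2  1.9] ch [-81.6  96.1 261.4]
[-0.12, -0.06, -0.01, -0.04, 0.01, 0.06] 
[-0.13, -0.05, -0.01, -0.03, 0.01, 0.06] 
[-0.12, -0.06, -0.02, -0.04, 0.01, 0.05] 
  -> [496.6 195.8 277.8] [-2.095  0.     1.693]
[-0.25, 0.09, 0.0, 0.0, 0.0, 0.0] 
[-0.25, 0.09, 0.0, 0.0, 0.0, 0.0] 
[-0.24, 0.09, 0.0, 0.0, 0.0, 0.0] 
[-0.25, 0.09, 0.0, 0.0, 0.0, 0.0] 
[-0.24, 0.09, 0.0, 0.0, 0.0, 0.0] 
[-0.25, 0.08, 0.0, 0.0, 0.0, 0.0] 
  -> [514.4 138.4 259.4] [-2.095  0.     1.693]
```

Contact, about 3–4 N. I continue along the arc.

Emit:
apply_moves(
  commands=[
    [[-0.22,0,0,-0.02,0,0.05],[-0.25,0.02,0,-0.02,0,0.05],[-0.25,0.04,0,-0.02,0,0.05],[-0.25,0.06,0,-0.02,0,0.03],[-0.25,0.08,0,0,0,0],[-0.25,0.09,0,0,0,0],[-0.25,0.1,0,0,0,0],[-0.24,0.11,0,0,0,0]],
  ],
)

```text
clock: 19.58
eef_pos: [518.3, 131.4, 250.9]
tool_rot: [-2.092, -0.002, 1.699]
force: [0.2, 0.9, 0.3]
width: 0.1
```

```bash
python3 -c "
from h import *
s=qnow(); 
plan([(face(.85,200,-80,0,9),RF,3),(face(.6,200,-80,0,7),RF,5),(face(.4,200,-80,0,5),RF,4)])"
```

```text
q [ 0.16  0.33 -0.69  2.27  1.35  0.38  0.01] p [518.3 131.4 250.9] F [0.2 0.9 0.3] ch [-81.5  14.6 238. ]
[-0.16, 0.06, -0.01, -0.01, 0.02, 0.02] 
[-0.15, 0.07, -0.01, -0.01, 0.01, 0.02] 
[-0.16, 0.06, -0.02, -0.01, 0.02, 0.02] 
  -> [525.8 113.4 245.1] [-2.095  0.     1.693]
[-0.19, 0.18, 0.0, 0.0, 0.0, 0.0] 
[-0.18, 0.18, 0.0, 0.0, 0.0, 0.0] 
[-0.19, 0.18, 0.0, 0.0, 0.0, 0.0] 
[-0.18, 0.17, 0.0, 0.0, 0.0, 0.0] 
[-0.19, 0.18, 0.0, 0.0, 0.0, 0.0] 
  -> [548.   78.7 214.3] [-2.095  0.     1.693]
[-0.15, 0.21, 0.0, 0.0, 0.0, 0.0] 
[-0.14, 0.21, 0.0, 0.0, 0.0, 0.0] 
[-0.15, 0.21, 0.0, 0.0, 0.0, 0.0] 
[-0.14, 0.21, 0.0, 0.0, 0.0, 0.0] 
  -> [567.6  57.7 185.2] [-2.095  0.     1.693]
```

Emit:
apply_moves(
  commands=[
    [[-0.18,0.08,0,0,0.02,0.02],[-0.18,0.12,0,0,0.02,0.02],[-0.18,0.15,0,0,0.02,0.02],[-0.18,0.18,0,0,0,0],[-0.18,0.18,0,0,0,0],[-0.18,0.18,0,0,0,0],[-0.18,0.2,0,0,0,0],[-0.16,0.2,0,0,0,0]],
  ],
)

```text
clock: 20.25
eef_pos: [553.1, 61.8, 202.0]
tool_rot: [-2.09, 0.009, 1.679]
force: [-0.2, 0.8, 0.5]
width: 0.1
```

```bash
python3 -c "
from h import *
s=qnow(); 
plan([(face(.4,200,-80,0,5),RF,4),(face(.2,200,-80,0,3),RF,4)])
from cell import eyes
o=[]
for n,(x,y,w,h) in(('scene',(250,90,190,260)),('top',(205,130,190,190))):
    d=eyes.get_image(n); c=d['image'][y:y+h,x:x+w,::-1]; c=cv2.resize(c,None,fx=2.1,fy=2.1,interpolation=cv2.INTER_CUBIC); o.append(np.pad(c,((0,546-c.shape[0]),(0,0),(0,0))))
cv2.imwrite('pics/g5.png',np.hstack(o))"
```

```text
q [ 0.27  0.46 -0.63  2.29  1.75  0.34 -0.23] p [553.1  61.8 202. ] F [-0.2  0.8  0.5] ch [-83.5 -58.7 182.6]
[-0.03, 0.14, -0.02, -0.01, -0.02, -0.04] 
[-0.04, 0.13, -0.02, -0.01, -0.02, -0.04] 
[-0.03, 0.14, -0.02, -0.01, -0.02, -0.04] 
[-0.04, 0.13, -0.03, -0.02, -0.02, -0.05] 
  -> [567.5  57.7 185.1] [-2.095 -0.     1.693]
[-0.1, 0.23, 0.0, 0.0, 0.0, 0.0] 
[-0.1, 0.24, 0.0, 0.0, 0.0, 0.0] 
[-0.1, 0.23, 0.0, 0.0, 0.0, 0.0] 
[-0.1, 0.24, 0.0, 0.0, 0.0, 0.0] 
  -> [588.1  44.1 152.5] [-2.095 -0.     1.693]
```

View pics/g5.png

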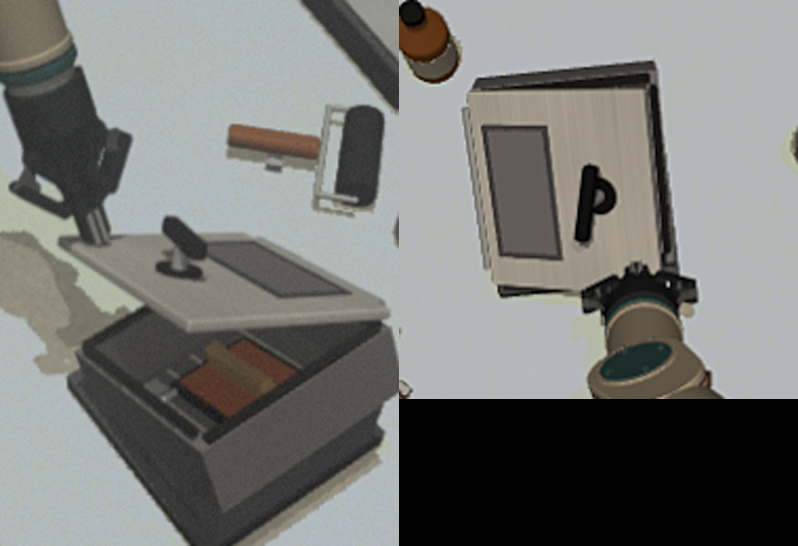

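The hatch is about 0.4 rad open and the fingertips rest on its outer face near the free edge (left (95,235)). T-bar at left (185,240), right (588,205). I push on down.

Emit:
apply_moves(
  commands=[
    [[-0.05,0.2,-0.02,-0.01,-0.02,-0.04],[-0.06,0.23,-0.02,-0.01,-0.02,-0.04],[-0.08,0.23,-0.02,-0.01,-0.02,-0.04],[-0.08,0.23,-0.02,-0.01,-0.02,-0.04],[-0.08,0.23,0,0,0,0],[-0.05,0.23,0,0,0,0],[-0.05,0.23,0,0,0,0],[-0.05,0.2,0,0,0,0]],
  ],
)

```text
clock: 21.02
eef_pos: [593.9, 38.9, 140.8]
tool_rot: [-2.093, 0.007, 1.686]
force: [1.5, 0.1, -0.9]
width: -0.2
```

```bash
python3 -c "
from h import *
s=qnow(); 
plan([(face(.15,200,-80,0,5),RF,4),(face(.02,200,-80,0,3),RF,4)])"
```

```text
q [ 0.35  0.65 -0.68  2.24  2.02  0.44 -0.38] p [593.9  38.9 140.8] F [ 1.5  0.1 -0.9] ch [-81.4 -86.4 110.8]
[0.03, -0.02, -0.01, 0.0, -0.01, -0.03] 
[0.04, -0.02, -0.01, 0.0, 0.0, -0.03] 
[0.03, -0.02, -0.01, -0.01, -0.01, -0.03] 
[0.04, -0.02, 0.0, 0.0, 0.0, -0.02] 
  -> [592.7  44.4 144.2] [-2.094 -0.     1.693]
[-0.04, 0.16, 0.0, 0.0, 0.0, 0.0] 
[-0.04, 0.16, 0.0, 0.0, 0.0, 0.0] 
[-0.03, 0.16, 0.0, 0.0, 0.0, 0.0] 
[-0.04, 0.17, 0.0, 0.0, 0.0, 0.0] 
  -> [606.3  40.  121.7] [-2.094 -0.     1.693]
```

Emit:
apply_moves(
  commands=[
    [[0,0.15,0,0,0,-0.02],[0,0.15,0,0,0,-0.02],[0,0.15,0,0,0,-0.02],[0,0.13,0,0,0,0],[0,0.1,0,0,0,0]],
  ],
)

```text
clock: 21.43
eef_pos: [607.1, 38.6, 117.5]
tool_rot: [-2.095, 0.007, 1.688]
force: [-49.7, -12.7, 83.8]
width: -0.1
```

```bash
python3 -c "
from h import *
s=qnow()"
```

```text
q [ 0.36  0.72 -0.7   2.23  2.08  0.49 -0.4 ] p [607.1  38.6 117.5] F [-49.7 -12.7  83.8] ch [-81.8 -88.3  84. ]
```

98 N, with the tip at the shut face's height (84 mm): the hatch is down, and I pushed harder than needed. I'll back off.

Emit:
apply_moves(
  commands=[
    [[0,-0.08,0,0,0,0],[0,0,0,0,0,0]],
  ],
)

```text
clock: 21.6
eef_pos: [604.6, 38.6, 121.9]
tool_rot: [-2.097, 0.009, 1.69]
force: [-2.0, -0.1, 1.2]
width: 0.0
```

Emit:
apply_moves(
  commands=[
    [[0,-0.3,0,0,0,0],[0,-0.5,0,0,0,0],[0,-0.6,0,0,0,0],[0,-0.6,0,0,0,0],[0,-0.6,0,0,0,0],[0,0,0,0,0,0]],
  ],
  claw=50,
)

```text
clock: 22.1
eef_pos: [550.8, 34.6, 213.4]
tool_rot: [-2.095, 0.006, 1.692]
force: [0.0, 0.3, 0.4]
width: 50.0
```

```bash
python3 - <<'E'
from h import *
from cell import eyes
s=qnow()
o=[];
for n,(x,y,w,h) in(('scene',(255,150,190,200)),('top',(215,140,190,200))):
    d=eyes.get_image(n); np.savez(f'pics/{n}6.npz',**d); c=d['image'][y:y+h,x:x+w,::-1]; o.append(cv2.resize(c,None,fx=2.1,fy=2.1,interpolation=cv2.INTER_CUBIC))
    print(n,proj(d,[ch(0,-50,117),ch(45,-50,117),ch(-45,-50,117)]).round(1).tolist())
cv2.imwrite('pics/g6.png',np.hstack(o))
E
```

```text
q [ 0.33  0.42 -0.6   2.29  1.73  0.26 -0.13] p [550.8  34.6 213.4] F [0.  0.3 0.4] ch [-82.6 -85.4 195.2]
scene [[331.0, 243.2], [343.4, 251.3], [319.2, 235.5]]
top [[308.6, 216.6], [306.7, 198.8], [310.5, 234.1]]
```

View pics/g6.png

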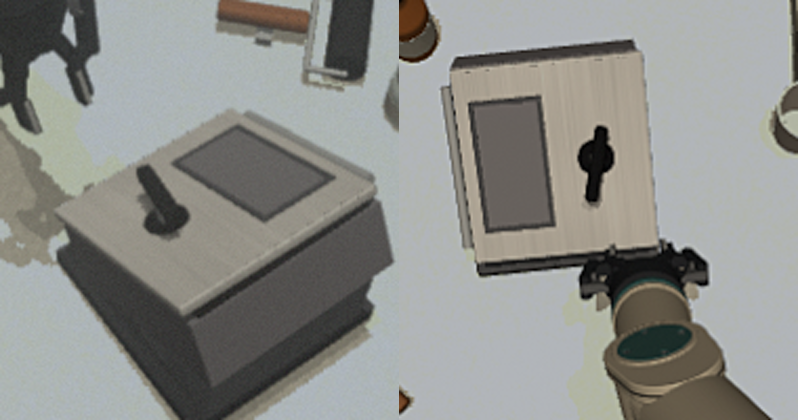

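The hatch lies shut on the rim. T-bar ends are at right-panel (600,128) and (591,203).

```bash
python3 - <<'E'
from h import *
d=load('pics/top6.npz')
def onch(px,z):
    c,v=ray(d,px); t=((bed+z*zc-c)@zc)/(v@zc); return (c+v*t[:,None]-bed)@np.c_[xc,yc,zc]
x,y,w,h=285,185,50,65
im=d['image'][y:y+h,x:x+w]; g=im.max(2)
m=(g<60).astype(np.uint8); n,l,st,ce=cv2.connectedComponentsWithStats(m)
for i in range(1,n): print(i,st[i].tolist(),(ce[i]+[x,y]).round(1))
e=np.array([[310.7,201],[306.4,236.7]])
E=onch(e,124); print(E.round(1)); v=E[0]-E[1]; print("len",np.linalg.norm(v),"ang(cw)",np.arctan2(-v[1],v[0]),"centre",E.mean(0))
print("hatch stem base check",onch([[308.6,216.6]],117).round(1))
# reach for the T-bar at rolls
from scipy.spatial.transform import Rotation as Ro
s=qnow(); q=s['qpos']
for nm,P in(("above",(ch(0,-50,170),0)),("grip",(ch(0,-50,106),.2)),("turned .8",(ch(0,-50,106),.8)),("turned",(ch(0,-50,106),1.5))):
    R=RF@Ro.from_euler("y",P[1]).as_matrix(); p0,R0=fk(q); S=seg(p0,R0,P[0],R,10); T=track(q,S); q=T[-1]; print(nm,q.round(2),err(q,S[-1]))
E
```

```text
1 [15, 15, 17, 36, 338] [308.3 216.6]
2 [0, 35, 1, 7, 7] [285. 223.]
3 [1, 44, 1, 6, 6] [286.  231.5]
4 [2, 53, 1, 6, 6] [287.  240.5]
5 [3, 61, 1, 1, 1] [288. 246.]
6 [0, 62, 2, 1, 2] [285.5 247. ]
[[ 40.1 -58.9 124. ]
 [-48.3 -39.2 124. ]]
len 90.56223923833308 ang(cw) 0.2196765704407082 centre [ -4.06566929 -49.04462241 124.        ]
hatch stem base check [[ 1.00e-01 -4.99e+01  1.17e+02]]
q [ 0.33  0.43 -0.6   2.29  1.74  0.27 -0.14] p [551.5  34.2 210.9] F [0.3 0.  0.2] ch [-83.2 -85.9 192.8]
above [ 0.29  0.51 -0.64  2.04  1.23  0.36  0.38] (np.float64(0.0), np.float64(0.0))
grip [ 0.16  0.61 -0.47  2.01  1.48  0.29 -0.07] (np.float64(0.0), np.float64(0.0))
turned .8 [ 0.14  0.61 -0.44  2.01  1.47  0.27 -0.67] (np.float64(0.0), np.float64(0.0))
turned [ 0.11  0.6  -0.4   2.01  1.46  0.24 -1.36] (np.float64(0.0), np.float64(0.0))
```

```bash
cat >> h.py <<'E'
def RT(a): return RF@Ro.from_euler("y",a).as_matrix()
E
python3 -c "
from h import *
plan([(ch(-2,-49,165),RT(.22),8)])"
```

```text
[0.12, 0.09, -0.25, 0.0, 0.32, -0.01] 
[0.12, 0.09, -0.25, 0.0, 0.32, -0.01] 
[0.13, 0.08, -0.25, 0.0, 0.32, -0.01] 
[0.14, 0.09, -0.24, 0.0, 0.31, -0.01] 
[0.14, 0.08, -0.24, 0.0, 0.32, -0.01] 
[0.15, 0.09, -0.24, 0.0, 0.31, -0.01] 
[0.15, 0.08, -0.23, -0.01, 0.32, -0.01] 
[0.16, 0.09, -0.23, 0.0, 0.31, 0.0] 
  -> [630.6  81.  227.4] [-2.084 -0.109  1.502]
```

Emit:
apply_moves(
  commands=[
    [[0.12,0.09,-0.25,0,0.32,-0.01],[0.12,0.09,-0.25,0,0.32,-0.01],[0.13,0.08,-0.25,0,0.32,-0.01],[0.14,0.09,-0.24,0,0.31,-0.01],[0.14,0.08,-0.24,0,0.32,-0.01],[0.15,0.09,-0.24,0,0.31,-0.01],[0.15,0.08,-0.23,0,0.32,-0.01],[0.1,0.05,-0.15,0,0.31,0]],
  ],
)

```text
clock: 22.87
eef_pos: [628.8, 78.3, 213.6]
tool_rot: [-2.063, -0.11, 1.49]
force: [-0.6, -0.5, 1.1]
width: 49.9
```

```bash
python3 -c "
from h import *
s=qnow();plan([(ch(-2,-49,135),RT(.22),5)])"
```

```text
q [ 0.24  0.52 -0.6   2.07  1.28  0.35  0.06] p [628.8  78.3 213.6] F [-0.6 -0.5  1.1] ch [-10.9 -51.5 154. ]
[0.02, 0.09, -0.04, -0.05, -0.02, -0.01] 
[0.02, 0.1, -0.04, -0.05, -0.02, -0.01] 
[0.02, 0.09, -0.04, -0.04, -0.03, -0.01] 
[0.03, 0.1, -0.04, -0.05, -0.02, -0.02] 
[0.02, 0.09, -0.05, -0.04, -0.03, -0.01] 
  -> [645.6  82.8 201.6] [-2.084 -0.109  1.502]
```

Emit:
apply_moves(
  commands=[
    [[0.03,0.12,-0.08,-0.08,-0.04,-0.02],[0.03,0.14,-0.08,-0.08,-0.04,-0.02],[0.03,0.14,-0.08,-0.06,-0.04,-0.02],[0.03,0.14,-0.06,-0.06,-0.02,-0.02],[0,0,0,0,0,0]],
  ],
)

```text
clock: 23.28
eef_pos: [653.1, 84.6, 190.6]
tool_rot: [-2.078, -0.111, 1.503]
force: [0.1, 0.2, -0.3]
width: 49.7
```

```bash
python3 -c "
from h import *
s=qnow();plan([(ch(-2,-49,102),RT(.22),6)])
from cell import eyes
o=[]
for n,(x,y,w,h) in(('scene',(265,170,130,130)),('top',(255,155,100,130))):
    d=eyes.get_image(n); c=d['image'][y:y+h,x:x+w,::-1]; o.append(cv2.resize(c,None,fx=3.2,fy=3.2,interpolation=cv2.INTER_CUBIC))
cv2.imwrite('pics/g7.png',np.hstack(o))"
```

```text
q [ 0.18  0.58 -0.54  2.05  1.44  0.32 -0.07] p [653.1  84.6 190.6] F [ 0.1  0.2 -0.3] ch [ -0.8 -48.3 121.7]
[0.0, 0.08, 0.0, -0.01, 0.0, 0.0] 
[0.0, 0.08, 0.0, -0.01, 0.0, 0.01] 
[-0.01, 0.08, 0.01, -0.01, 0.0, 0.0] 
[0.0, 0.08, 0.0, -0.01, 0.0, 0.01] 
[-0.01, 0.09, 0.01, -0.01, 0.0, 0.0] 
[0.0, 0.08, 0.0, -0.02, 0.0, 0.01] 
  -> [662.   85.1 173.2] [-2.084 -0.109  1.502]
```

View pics/g7.png

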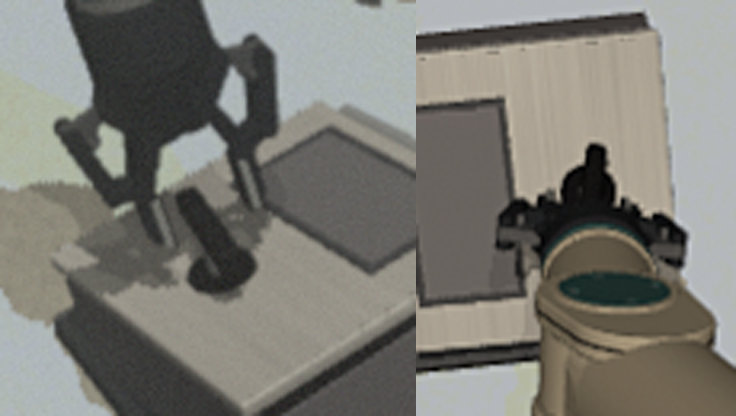

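The fingers straddle the T-bar symmetrically: left-panel tips at (163,230) and (252,190), bar at (210,225). Down about 20 mm, then grip.

Emit:
apply_moves(
  commands=[
    [[0,0.12,0,-0.01,0,0],[0,0.12,0,-0.01,0,0],[0,0.12,0,-0.01,0,0],[0,0.1,0,-0.01,0,0],[0,0,0,0,0,0]],
  ],
)

```text
clock: 23.8
eef_pos: [661.0, 85.3, 172.6]
tool_rot: [-2.078, -0.111, 1.502]
force: [-0.4, -0.3, 0.6]
width: 49.8
```

```bash
python3 -c "
from h import *
s=qnow();plan([(ch(-2,-49,102),RT(.22),3)])"
```

```text
q [ 0.17  0.62 -0.52  2.04  1.55  0.32 -0.17] p [661.   85.3 172.6] F [-0.4 -0.3  0.6] ch [ -2.9 -48.5 102.1]
[0.0, 0.0, -0.01, -0.02, 0.0, 0.0] 
[0.0, 0.0, -0.01, -0.02, 0.0, 0.01] 
[-0.01, 0.0, 0.0, -0.02, -0.01, 0.0] 
  -> [661.7  84.8 173. ] [-2.084 -0.11   1.502]
```

Emit:
apply_moves(
  commands=[
    [[0,0,0,0,0,0],[0,0,0,0,0,0],[0,0,0,0,0,0],[0,0,0,0,0,0],[0,0,0,0,0,0],[0,0,0,0,0,0]],
  ],
  claw=0,
)

```text
clock: 24.3
eef_pos: [660.6, 83.7, 172.3]
tool_rot: [-2.078, -0.108, 1.5]
force: [1.3, 0.7, -2.3]
width: 15.1
```

Emit:
apply_moves(
  commands=[
    [[0,0,0,0,0.5,0],[0,0,0,0,0.7,0],[0,0,0,0,0.8,0],[0,0,0,0,0.8,0],[0,0,0,0,0.8,0],[0,0,0,0,0.8,0]],
  ],
)

```text
clock: 24.8
eef_pos: [661.0, 85.4, 172.6]
tool_rot: [-2.005, -0.293, 1.14]
force: [2.5, 1.1, -2.8]
width: 15.2
```

```bash
cat >> h.py <<'E'
def ang(s): return Ro.from_matrix(RF.T@toolR(s).as_matrix()).as_rotvec().round(3)
E
python3 -c "
from h import *
s=qnow();print('rot',ang(s),s['width'],s['torque']);plan([(ch(0,-50,100),RT(1.5),15)])"
```

```text
q [ 0.17  0.62 -0.53  2.04  1.55  0.33 -0.57] p [661.   85.4 172.6] F [ 2.5  1.1 -2.8] ch [ -2.9 -48.5 102.2]
rot [ 0.006  0.619 -0.   ] 15.195811798214958 [-0.25680679  0.40098035  0.02239184]
[0.0, 0.0, -0.01, 0.0, 0.67, 0.0] 
[0.0, 0.0, -0.01, 0.0, 0.67, 0.0] 
[0.0, 0.0, 0.0, 0.0, 0.67, 0.0] 
[0.0, 0.0, 0.0, 0.0, 0.67, 0.0] 
[0.0, 0.0, -0.01, 0.0, 0.67, 0.0] 
[0.0, 0.01, 0.0, 0.0, 0.68, -0.01] 
[0.0, 0.0, 0.0, 0.0, 0.67, 0.0] 
[0.0, 0.01, -0.01, -0.01, 0.68, -0.01] 
[0.0, 0.0, 0.0, 0.0, 0.67, 0.0] 
[0.01, 0.01, 0.0, -0.01, 0.68, -0.01] 
[0.01, 0.0, -0.01, 0.0, 0.67, 0.0] 
[0.0, 0.01, 0.0, -0.01, 0.68, -0.01] 
[0.01, 0.0, 0.0, 0.0, 0.67, 0.0] 
[0.01, 0.01, -0.01, -0.01, 0.68, -0.01] 
[0.0, 0.0, 0.0, 0.0, 0.67, 0.0] 
  -> [664.6  84.4 172.3] [-1.611 -0.522  0.204]
```

Emit:
apply_moves(
  commands=[
    [[0,0,0,0,0.8,0],[0,0,0,0,0.8,0],[0,0,0,0,0.8,0],[0,0,0,0,0.8,0],[0,0.01,0,0,0.8,0],[0,0.01,0,0,0.8,0]],
  ],
)

```text
clock: 25.3
eef_pos: [662.4, 86.6, 172.8]
tool_rot: [-1.844, -0.449, 0.701]
force: [7.1, 2.0, -7.8]
width: 14.8
```

```bash
python3 -c "
from h import *
s=qnow();print('rot',ang(s),s['width'],s['torque']);plan([(ch(0,-50,98),RT(1.5),8)])"
```

```text
q [ 0.18  0.62 -0.54  2.04  1.55  0.34 -1.01] p [662.4  86.6 172.8] F [ 7.1  2.  -7.8] ch [ -1.5 -47.4 101.6]
rot [ 4.000e-03  1.055e+00 -1.000e-03] 14.83954746386974 [-0.12841949  0.05312056  0.21997434]
[0.0, 0.01, -0.01, -0.01, 0.64, 0.0] 
[0.0, 0.01, -0.01, 0.0, 0.64, 0.0] 
[0.0, 0.01, -0.01, -0.01, 0.64, 0.0] 
[0.0, 0.01, -0.01, 0.0, 0.64, 0.0] 
[0.0, 0.01, -0.01, -0.01, 0.63, -0.01] 
[0.0, 0.01, -0.01, 0.0, 0.64, 0.0] 
[0.01, 0.01, -0.01, -0.01, 0.63, -0.01] 
[0.0, 0.02, 0.0, 0.0, 0.64, 0.0] 
  -> [665.6  84.4 170.3] [-1.611 -0.522  0.204]
```

Emit:
apply_moves(
  commands=[
    [[0,0.02,-0.01,0,0.8,0],[0,0.02,-0.01,0,0.8,0],[0,0.02,-0.01,0,0.8,0],[0,0.02,0,0,0.8,0],[0,0.02,0,0,0.8,0],[0,0,0,0,0.8,0],[0,0,0,0,0.6,0]],
  ],
)

```text
clock: 25.88
eef_pos: [664.9, 87.0, 172.3]
tool_rot: [-1.585, -0.525, 0.158]
force: [2.1, -1.1, -6.6]
width: 15.2
```

```bash
python3 -c "
from h import *
s=qnow();print('rot',ang(s),s['width'],s['torque'])"
```

```text
q [ 0.19  0.63 -0.56  2.03  1.57  0.35 -1.51] p [664.9  87.  172.3] F [ 2.1 -1.1 -6.6] ch [  0.4 -47.3  99.8]
rot [ 0.002  1.54  -0.004] 15.198762312916829 [-0.81860801  0.33821104  1.20036641]
```

The handle is at about 1.5 rad with the torque rising against its stop. I'll hold, release and withdraw along the stem.

Emit:
apply_moves(
  commands=[
    [[0,0,0,0,0,0],[0,0,0,0,0,0],[0,0,0,0,0,0]],
  ],
)

```text
clock: 26.13
eef_pos: [664.9, 87.0, 172.2]
tool_rot: [-1.591, -0.526, 0.171]
force: [1.6, -0.8, -2.7]
width: 14.8
```

Emit:
apply_moves(
  commands=[
    [[0,0,0,0,0,0],[0,0,0,0,0,0],[0,0,0,0,0,0],[0,0,0,0,0,0],[0,0,0,0,0,0]],
  ],
  claw=60,
)

```text
clock: 26.55
eef_pos: [665.1, 87.7, 173.2]
tool_rot: [-1.586, -0.526, 0.164]
force: [0.7, -1.1, -0.3]
width: 60.3
```

Emit:
apply_moves(
  commands=[
    [[0,-0.2,0,0,0,0],[0,-0.5,0,0,0,0],[0,-0.7,0,0,0,0],[0,-0.7,0,0,0,0],[0,-0.7,0,0,0,0],[0,-0.7,0,0,0,0],[0,-0.3,0,0,0,0],[0,0,0,0,0,0]],
  ],
)

```text
clock: 27.22
eef_pos: [585.4, 78.5, 308.5]
tool_rot: [-1.585, -0.522, 0.162]
force: [0.5, -0.5, -0.4]
width: 60.2
```

```bash
python3 - <<'E'
from h import *
from cell import eyes
s=qnow()
o=[];
for n,(x,y,w,h) in(('scene',(255,150,190,200)),('top',(215,140,190,200))):
    d=eyes.get_image(n); np.savez(f'pics/{n}8.npz',**d); c=d['image'][y:y+h,x:x+w,::-1]; o.append(cv2.resize(c,None,fx=2.1,fy=2.1,interpolation=cv2.INTER_CUBIC))
    print(n,proj(d,[ch(0,-50,117),ch(0,-95,117),ch(0,-5,117)]).round(1).tolist())
cv2.imwrite('pics/g8.png',np.hstack(o))
E
```

```text
q [ 0.47  0.35 -0.88  2.07  0.9   0.46 -0.89] p [585.4  78.5 308.5] F [ 0.5 -0.5 -0.4] ch [ -0.7 -46.1 257.7]
scene [[331.0, 243.2], [312.3, 254.7], [349.1, 231.9]]
top [[308.6, 216.6], [326.9, 214.6], [290.3, 218.7]]
```

View pics/g8.png

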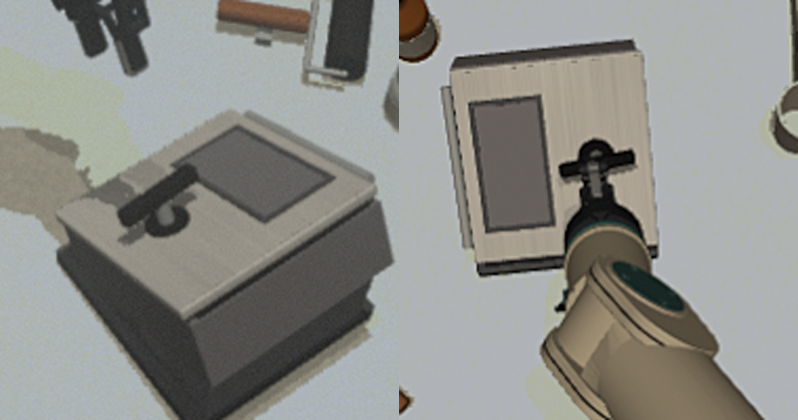

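The bar lies across the slope: its ends at left-panel (120,218) and (195,172), or pixels (312,254) and (348,232), match the 1.57 rad prediction of (312,255) and (349,232) to about a pixel. The hatch is flush and the gripper clear, so I hand in.

```bash
python3 -c "
from cell import finish_job; print(finish_job())"
```

```text
the job is handed in; nothing more can be done
None
```

I laid the holder flat on the bed and released it, pushed the hatch shut from outside and turned the T-handle to its stop. I then backed the arm off and handed the job in after about 27 s. `finish_job` gives no verdict, so what follows is from my own checks.

**Last checks**
- **Holder:** after release the pictures showed it flat, copper side up and clear of the walls. The gripper let go about 4 mm from the bed's centre. I didn't see it again once the hatch was shut.
- **Latch:** with the bar gripped, the tool turned to 1.54 rad with torque rising against the stop. In the final picture the bar ends match the position predicted for a bar across the slope to about a pixel.
- **Hatch:** it looked flush in the last two pictures. I didn't measure its angle directly. After the push it sat about 5 mm high at the fingertips, which fits the loose gasket.
- **Arm and bystanders:** the gripper was clear at the end, with the wrist force at zero within noise. I never worked near the tin or pot, and where the roller and pot show in the last pictures they look unmoved, but I measured none of the three.

**What went wrong or disagreed**
- **First approach:** it stalled short of the bed with wrist joints 5 and 6 at their range limits. I lifted the holder, rolled the tool half a turn and came in again with the wrist bent the other way.
- **Hatch push:** the final press on the hatch reached 98 N at the wrist, under the 120 N limit but more than intended. I backed off at once.
- **Small steps:** very small moves were often not followed, so the force jumped to about 34 N when the holder touched the bed.

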